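Turn the copper dish over the beehive kiln with a glass ball loose in it

ROBOT

A 6-joint arm with a two-finger parallel gripper is mounted at the origin on the work surface. World frame = base frame: x ahead of the robot, y to its left, z up, the work surface at z = 0. Lengths are in m, angles in rad, forces in N, time in s.
With the tool pointing down it reaches from about 0.225 to 0.725 m from the base axis. Payload 3.1 kg.
Tool frame: the origin (TCP) lies midway between the tips of the shut fingers; the grasp point (between the pads) lies arm.grip_point_offset behind it (arm.grip_point_offset is the distance from the TCP to the grasp point, in m); x points along the fingers, y is the direction in which the jaws open and shut, and the axes are right-handed (so a half turn about x gives the same grasp; the last joint's range is limited). The gripper opens to 85 mm and grips with 20 to 120 N. Pads are 22 mm wide; open, the fingers measure 114 mm over their backs; the gripper's body (76 mm by 85 mm) begins 54 mm behind the grasp point. The pads swing forward as they close: fully open they stand 13 mm farther back than shut.
Start: joints at [1.124, 0.048, 0.099, 1.622, 0, 1.443], TCP at [0.165, 0.499, 0.231] pointing down, gripper open.
Joint ranges: [-2.91, 2.91], [-0.99, 1.94], [-1.21, 1.42], [-2.12, 2.29], [-1.49, 1.47], [-3.14, 3.14]. Speed limits (rad/s): [2.79, 2.79, 3.14, 3.14, 3.14, 3.14].

INTERFACE

Orientations are given as [roll, pitch, yaw] about the fixed x, y, z axes, in that order (R = Rz(yaw) Ry(pitch) Rx(roll)).
In Python, from station import arm gives the robot as it stands.
- The arm moves only by the shell command python3 -m crank 'ROWS'. ROWS is JSON, a list of rows, each a list of 7 numbers: the shift along the tool's x, y, z in m, then the turn, a rotation vector about the tool's x, y, z in degrees, then the closure, from -1 (fully open) to 1 (shut). A call has 1 to 10 rows; each row is the pose to reach, as a shift and turn from the pose measured when the call began, along the tool's axes at that moment; what a row does not reach only later rows make up. A row lasts 1/8 s, in which the tool goes at most 62.5 mm and 10.7 degrees, less where a joint would pass 70% of its speed; a pose out of reach is approached as far as the arm can. A call with a gripper value outside its range is refused whole. The fingers move at their own pace and stop on an object; the grip force is fixed at half the most. Time passes only in rows, so rows that repeat a pose let the fingers close. It gives the time, the measured TCP pose, the force and the opening at its end, in the units of the state.
- arm.state(): the state, without advancing time (a new reading comes with each control period).
- arm.camera(name): name is "scene" or "top" or "wrist"; returns a dict with "img" (400x640x3 uint8, blue, green, red), "fx", "fy", "cx", "cy" (pixels), "pose" (4x4, takes a point from camera to world coordinates); the wrist camera has in their place "tool_from_camera" (4x4, takes a point from camera to tool coordinates, whose origin is the TCP and whose axes are the tool frame's). Camera axes: x right, y up, looking along -z (the intrinsics and any distortion apply to the point x, -y, -z); pixel columns grow to the right and rows downward; lengths in m; the calibration is good to about 2 mm. A picture is of the moment at which its call begins: read the wrist's pose just before it. There is no depth.
- arm.close_job(): hands the job in, once; it reports no verdict.
The state is a dict: "time": time; "joint_positions": joint angles; "qd": joint speeds; "joint_efforts": joint torques, N m; "tcp_pos": TCP position; "ee_rot": TCP orientation; "ft_force": force on the tool from outside, world axes, zero at the start; "ft_torque": the same for the moment, N m; "finger_gap": finger opening in m.
Only numpy, scipy, OpenCV 4.12 (cv2) and the standard library are available. Lean on these libraries where they do the work, as an engineer would, in place of code of your own. Each camera call takes 0.05 s, during which the arm holds its last target.

TASK

Set the blue glass ball gently in the middle of the little copper dish on its trivet, then lift the dish straight up by its rim and carry it level to the open hotplate kiln, giving it about a quarter turn on the way so that its tab points to the kiln's switch. Finish while still holding the dish there to dry off: level, still, centred about 3 cm above the plate, the ball resting in its middle. Keep the dish level and the ball in its middle throughout, and leave everything else where it stands.

Things in the scene. Friction and masses are not known exactly. Their poses are not given: they have to be found in the camera images.
- ball_center (a point): Centre of the cobalt-blue glass ball, 24 mm across, 18 g, rolls easily. It starts in one of three 12 mm holes (50 mm apart, in a row along the board's y) of the dark wooden board, beside an amber and a green ball of the same size; its centre is then 28 mm above the table, 10 mm above the board's top.
- board: Dark wooden ball board, fixed, 60 mm (x) by 150 mm (y) by 18 mm high. Origin: centre of its underside.
- dish: Loose round copper dish, white inside, 90 g. Origin: centre of its flat underside (36 mm foot); z up its axis. Upright rim 64 mm across outside, 3 mm thick, 5 to 13 mm above the origin. Inside a shallow bowl 9 mm deep, lowest at its centre: a ball at rest there has its centre 15 mm above the origin. A flat tab (16 mm wide) sticks out along +x; grip across the rim, square to the tab.
- dish_tab (a point): Middle of the end of the dish's tab, 50 mm from the dish's axis along its +x.
- stand: Fixed cream firebrick slab, 130 by 130 by 15 mm, with a three-armed steel trivet (arms 22 mm long, tops 40 mm above the table) standing in its middle, on which the dish lies centred, its tab pointing along the stand's +y. Origin: centre of the slab's underside.
- kiln: Fixed round hotplate (beehive) kiln, its domed lid taken off: grey housing 150 mm across, flat ceramic plate on top 85 mm above the table. Origin: centre of its underside. A black switch box (46 mm wide, 58 mm high) sticks out 27 mm on its front, -x side; a quarter turn or so brings the dish's tab from where it points on the trivet to this side.
- kiln_plate (a point): Centre of the top face of the kiln's plate, 85 mm above the table.
- kiln_switch (a point): Top of the red rocker switch on the switch box, 88 mm from the kiln's axis along its -x.
- ball_amber_center (a point): Centre of the amber glass ball, 24 mm; stays in its hole.
- ball_green_center (a point): Centre of the green glass ball, 24 mm; stays in its hole.
- jar_red: White plastic jar of enamel with a red band, 62 mm across, 66 mm high; a bystander. Origin: centre of its underside.
- jar_teal: White plastic jar of enamel with a teal band, 62 mm across, 66 mm high; a bystander. Origin: centre of its underside.
- kiln_lid: The kiln's domed steel lid, 148 mm across, 98 mm high with its wooden knob; a bystander. Origin: centre of its underside.
- hammer: Hammer lying on the bench; a bystander.
- tweezers: Steel tweezers with black grips, 160 mm long, lying on the bench; a bystander. Origin: underside, near mid-length.
- sifter: Small brass enamel sifter, a cup 38 mm across and 26 mm high with a wire handle; a bystander. Origin: centre of the cup's underside.

How it is judged:
By the outcome, as a careful person would: the job done as asked, in the order asked, and still so for the second after the job is handed in, while the arm keeps its last pose, push and grip.
It also fails if it takes over 61 s, if anything falls off the work surface, if the arm or the gripper's body presses on something with over 40 N, if the wrist force passes 120 N, or if a joint passes its speed limit or range.

## Working session

There is one attempt and no reset: what is moved stays moved. The work goes in short steps, Python scripts to look and compute and a shell command to move; the robot and the scene stay as the last step left them, time stands still between calls to the robot, and variables do not carry over. Pictures are saved under pics/ and viewed, and the job is handed in when it is done.

```bash
ls; mkdir -p pics
python3 - <<'E'
from station import arm
import cv2
s=arm.state()
for k in s: print(k,s[k])
print(arm.grip_point_offset)
for n in ["scene","top","wrist"]:
    c=arm.camera(n)
    cv2.imwrite(f"pics/{n}0.png",c["img"])
    print(n,{k:(v.tolist() if hasattr(v,'tolist') else v) for k,v in c.items() if k!="img"})
E
```

```text
pics
time 0.0
joint_positions [1.12421425e+00 4.87718914e-02 9.75302558e-02 1.62199695e+00
 3.44699924e-05 1.44302074e+00]
qd [ 0.00060541 -0.00151327  0.00152188  0.00112533 -0.0017412  -0.00100629]
joint_efforts [ 1.64716171e-04 -3.38779628e+01  3.20016396e+01  2.00891029e-02
 -3.24048251e-04  3.98769391e-07]
tcp_pos [0.16426657 0.49797376 0.2300723 ]
ee_rot [-1.71268492  1.56835382 -2.03149146]
ft_force [ 0.25404033  0.26212791 -0.61748709]
ft_torque [-0.02515071 -0.0538619   0.05764946]
finger_gap 0.0853220948226821
0.0187
scene {'fx': 380.4548256629916, 'fy': 380.4548256629916, 'cx': 326.31121387052076, 'cy': 199.24039202906766, 'pose': [[0.21185797635242865, -0.6881684017817743, 0.6939311555514515, 1.2448593911600194], [0.977127527530464, 0.13579673727749014, -0.163649140196309, -0.16201867909050427], [0.0183845804427699, 0.7127296099741522, 0.7011979109124873, 0.7657373073073117], [0.0, 0.0, 0.0, 1.0]]}
top {'fx': 398.2532691653589, 'fy': 398.2532691653589, 'cx': 321.96246407991845, 'cy': 200.56140455737483, 'pose': [[-6.4695341318801e-05, 0.9972856341335535, -0.07362988364345459, 0.48024221097427944], [-0.9998640037256777, -0.0012787788521078244, -0.01644198218905031, -0.03365489816003523], [-0.01649150897190606, 0.07361880653395066, 0.9971500897339106, 1.3330041503756664], [0.0, 0.0, 0.0, 1.0]]}
wrist {'fx': 321.8378916607921, 'fy': 321.8378916607921, 'cx': 315.84517891754825, 'cy': 199.95538175941684, 'tool_from_camera': [[-4.642294587695955e-05, 0.26076592298468027, -0.9654020567902568, -0.14449471189835209], [0.9999999956478081, 9.023329958390677e-05, -2.371361844930946e-05, 0.0013272414101046515], [8.092770940705164e-05, -0.9654020536894975, -0.2607659260386724, -0.06522335821128823], [0.0, 0.0, 0.0, 1.0]]}
```

View pics/scene0.png

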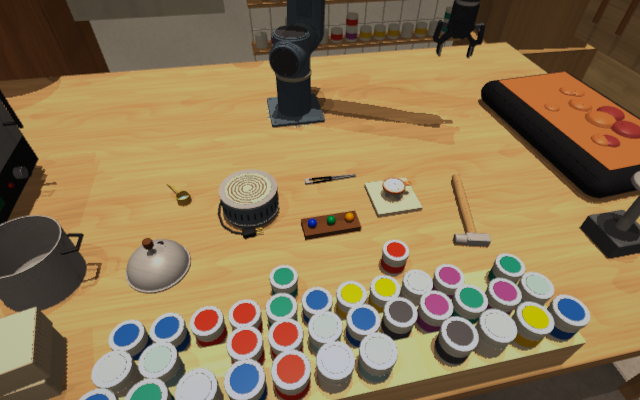

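View pics/top0.png

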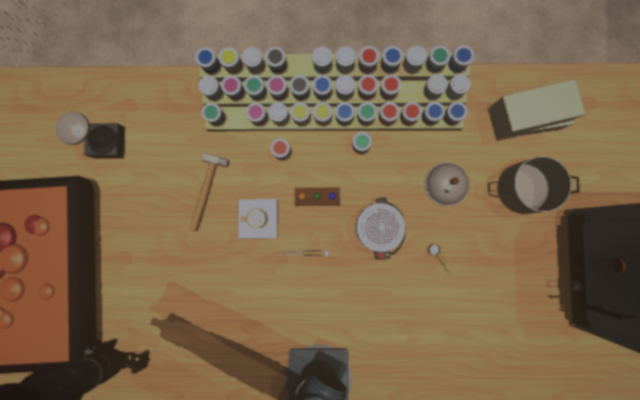

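View pics/wrist0.png

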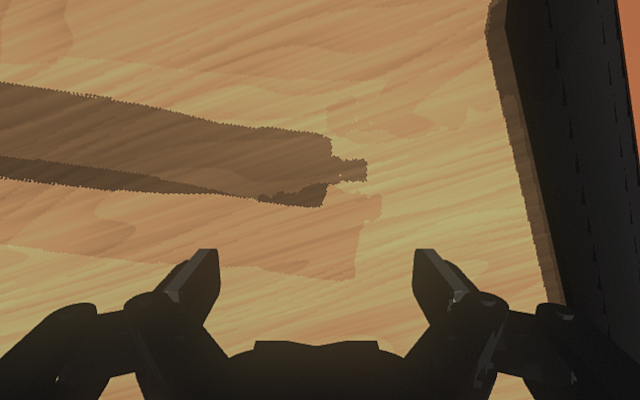

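The views show the blue ball in the hole nearest the kiln (top 332,197; scene 312,223). The dish sits on the trivet (top 257,217) with its tab toward +y, and the kiln is at top (381,227).

```bash
cat > h.py <<'E'
import numpy as np, cv2
from scipy.spatial.transform import Rotation as Ro
from station import arm
def tool():
    s=arm.state(); T=np.eye(4); T[:3,:3]=Ro.from_euler('xyz',s['ee_rot']).as_matrix(); T[:3,3]=s['tcp_pos']; return T
def look(n):
    T=tool(); c=arm.camera(n)
    c['P']=np.array(c['pose']) if 'pose' in c else T@np.array(c['tool_from_camera'])
    return c
def ray(c,u,v):
    d=c['P'][:3,:3]@np.array([(u-c['cx'])/c['fx'],-(v-c['cy'])/c['fy'],-1]); return c['P'][:3,3],d/np.linalg.norm(d)
def onz(c,u,v,z):
    o,d=ray(c,u,v); return o+d*(z-o[2])/d[2]
def cross(r1,r2):
    (a,u),(b,w)=r1,r2; s,t=np.linalg.lstsq(np.c_[u,-w],b-a,rcond=None)[0]
    p,q=a+s*u,b+t*w; return (p+q)/2,np.linalg.norm(p-q)
def proj(c,p):
    q=np.linalg.inv(c['P'])@np.r_[p,1]; return c['cx']+c['fx']*q[0]/-q[2], c['cy']-c['fy']*q[1]/-q[2]
def blobs(img,lo,hi,amin=10):
    h=cv2.cvtColor(img,cv2.COLOR_BGR2HSV); m=cv2.inRange(h,np.array(lo),np.array(hi))
    n,l,s,ce=cv2.connectedComponentsWithStats(m); return m,[(s[i][:5].tolist(),ce[i].round(2).tolist()) for i in range(1,n) if s[i][4]>=amin]
E
python3 - <<'E'
from h import *
t=look('top');s=look('scene')
cv2.imwrite('pics/t1.png',cv2.resize(t['img'][170:280,220:420],None,fx=4,fy=4,interpolation=cv2.INTER_CUBIC))
cv2.imwrite('pics/s1.png',cv2.resize(s['img'][150:270,160:460],None,fx=2.6,fy=2.6,interpolation=cv2.INTER_CUBIC))
for n,c in(('t',t),('s',s)):
    m,b=blobs(c['img'],(108,120,60),(130,255,255),6)
    print(n,[x for x in b if 150<x[1][1]<240])
E
```

```text
t [([330, 194, 5, 4, 17], [331.88, 195.41])]
s [([308, 219, 9, 8, 56], [311.86, 222.38])]
```

View pics/t1.png

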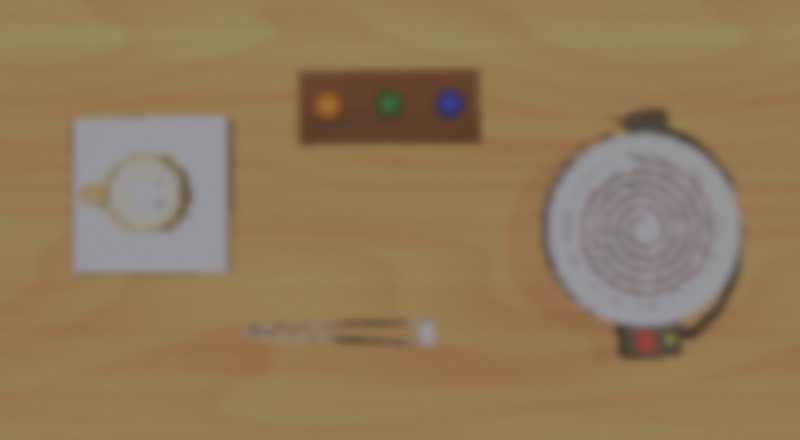

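View pics/s1.png

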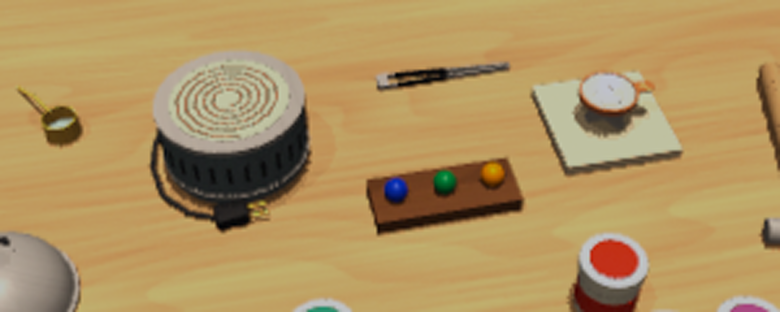

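Run:
```python
from h import *
t=look('top');s=look('scene')
a=lambda x,y:(220+x/4,170+y/4); b=lambda x,y:(160+x/2.6,150+y/2.6)
f=lambda n,p,q,z:print(n,onz(t,*a(*p),z).round(4),onz(s,*b(*q),z).round(4),[np.round(x,4) for x in cross(ray(t,*a(*p)),ray(s,*b(*q)))])
f('blue',(449,104),(397,190),.028)
f('green',(389,105),(445,182),.028)
f('amber',(328,106),(493,174),.028)
f('plate',(647,230),(229,99),.085)
f('dishrim',(147,192),(608,93),.053)
f('tab',(82,195),(654,87),.05)
print('switch',onz(t,*a(646,342),.06))
for p in[(73,117),(229,117),(229,272),(73,272)]: print(onz(t,*a(*p),.015).round(4))
for p in[(533,88),(653,74),(680,153),(567,171)]: print(onz(s,*b(*p),.015).round(4))
```

```text
blue [ 0.5916 -0.046   0.028 ] [ 0.5942 -0.0433  0.028 ] [array([ 0.5921, -0.0445,  0.0259]), np.float64(0.0031)]
green [0.5908 0.0034 0.028 ] [0.593  0.0062 0.028 ] [array([0.5913, 0.005 , 0.0263]), np.float64(0.0032)]
amber [0.5901 0.0536 0.028 ] [0.5919 0.0565 0.028 ] [array([0.5906, 0.0552, 0.0268]), np.float64(0.0033)]
plate [ 0.4879 -0.1996  0.085 ] [ 0.4909 -0.1952  0.085 ] [array([ 0.4881, -0.1975,  0.083 ]), np.float64(0.0046)]
dishrim [0.5187 0.1976 0.053 ] [0.5237 0.2002 0.053 ] [array([0.5194, 0.2002, 0.049 ]), np.float64(0.004)]
tab [0.5164 0.2507 0.05  ] [0.5211 0.2542 0.05  ] [array([0.5173, 0.2538, 0.0465]), np.float64(0.0047)]
switch [ 0.39961602 -0.20114703  0.06      ]
[0.5823 0.267  0.015 ]
[0.5821 0.1368 0.015 ]
[0.4538 0.1358 0.015 ]
[0.4538 0.265  0.015 ]
[0.4608 0.1386 0.015 ]
[0.4644 0.2817 0.015 ]
[0.5898 0.2633 0.015 ]
[0.5913 0.1371 0.015 ]
```

```bash
cat >> h.py <<'E'
def plan(p,yaw):
    """shift & turn (tool axes) from now to TCP at p, tool x down, tool y at world yaw (deg)"""
    T=tool(); y=np.array([np.cos(np.radians(yaw)),np.sin(np.radians(yaw)),0]); x=np.array([0,0,-1.]); R=np.c_[x,y,np.cross(x,y)]
    sh=T[:3,:3].T@(np.array(p)-T[:3,3]); r=Ro.from_matrix(T[:3,:3].T@R).as_rotvec(degrees=True)
    print('shift mm',(sh*1000).round(1),'turn deg',r.round(2)); return sh,r
def st():
    s=arm.state(); T=tool(); y=T[:3,1]
    print('t',round(s['time'],2),'tcp',s['tcp_pos'].round(4),'yawY',round(np.degrees(np.arctan2(y[1],y[0])),2),'tilt',np.degrees(np.arccos(-T[2,0])).round(2),'q',s['joint_positions'].round(3),'gap',round(s['finger_gap'],4),'f',s['ft_force'].round(2),'tq',s['ft_torque'].round(3))
E
python3 - <<'E'
from h import *
st(); print(tool()[:3,:3].round(3))
for p in [(.5916,-.045,.13)]:
    for yaw in (0,180): plan(p,yaw)
E
```

```text
t 0.35 tcp [0.1645 0.4984 0.231 ] yawY 71.74 tilt 0.03 q [1.124 0.048 0.099 1.622 0.    1.443] gap 0.0856 f [-0.46 -0.31  0.13] tq [-0.029  0.038  0.   ]
[[-0.     0.313  0.95 ]
 [-0.001  0.95  -0.313]
 [-1.    -0.001 -0.   ]]
shift mm [ 101.2 -382.1  575.9] turn deg [7.174e+01 2.000e-02 3.000e-02]
shift mm [ 101.2 -382.1  575.9] turn deg [-1.0826e+02 -3.0000e-02  2.0000e-02]
```

Run:
```python
from h import *
plan((.5205,.213,.20),0)
```

```text
shift mm [  31.1 -159.4  427.5] turn deg [7.174e+01 2.000e-02 3.000e-02]
```

```bash
python3 -m crank '[[0.003,-0.016,0.043,7,0,0,-1],[0.008,-0.04,0.107,17,0,0,-1],[0.012,-0.064,0.171,27,0,0,-1],[0.016,-0.086,0.230,37,0,0,-1],[0.02,-0.107,0.288,47,0,0,-1],[0.025,-0.128,0.345,57,0,0,-1],[0.028,-0.145,0.390,66,0,0,-1],[0.031,-0.155,0.415,71.7,0,0,-1],[0.031,-0.159,0.4275,71.7,0,0,-1],[0.031,-0.159,0.4275,71.7,0,0,-1]]'
python3 - <<'E'
from h import *
st(); c=look('wrist'); cv2.imwrite('pics/w1.png',c['img']); st()
print('dish exp',proj(c,(.5205,.2,.053)),'tab',proj(c,(.5205,.25,.05)))
E
```

```text
time: 1.6
tcp_pos: [0.5207, 0.2134, 0.2]
ee_rot: [-1.268, 1.57, -2.838]
ft_force: [-0.7, 0.4, -0.2]
finger_gap: 0.0855
t 1.6 tcp [0.5207 0.2134 0.2   ] yawY 0.08 tilt 0.05 q [ 0.27   0.142  0.138  1.568 -0.     1.839] gap 0.0855 f [-0.71  0.36 -0.15] tq [ 0.018  0.018 -0.02 ]
t 1.65 tcp [0.5202 0.214  0.2003] yawY 0.12 tilt 0.04 q [0.271 0.141 0.138 1.568 0.    1.84 ] gap 0.0853 f [-0.36 -0.18  0.15] tq [0.05  0.011 0.028]
dish exp (np.float64(314.6655870132574), np.float64(201.5486749765977)) tab (np.float64(314.69848255157103), np.float64(147.5790447703151))
```

View pics/w1.png

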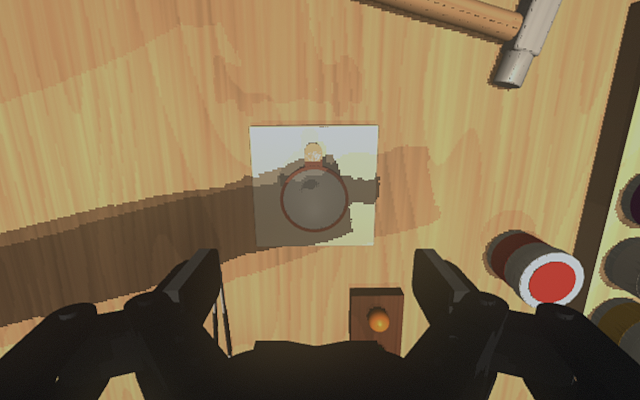

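The dish rim is centred near (314,198) and the tab end near (313,143), pointing straight up in the image (+y). Next I'll fit the rim and slab.

Run:
```python
from h import *
c=look('wrist'); im=c['img']; cv2.imwrite('pics/w1z.png',cv2.resize(im[110:260,230:400],None,fx=4,fy=4,interpolation=cv2.INTER_NEAREST))
h=cv2.cvtColor(im,cv2.COLOR_BGR2HSV)
m=((h[...,0]<15)|(h[...,0]>172))&(h[...,1]>90); m=m.astype(np.uint8)
m[:155]=0;m[240:]=0;m[:,:270]=0;m[:,360:]=0
n,l,s,ce=cv2.connectedComponentsWithStats(m)
ys,xs=np.nonzero(m); print(len(xs),xs.min(),xs.max(),ys.min(),ys.max())
cs,_=cv2.findContours(m,cv2.RETR_EXTERNAL,cv2.CHAIN_APPROX_NONE); k=max(cs,key=len)
h2=cv2.convexHull(k)
print(cv2.fitEllipse(k),cv2.minEnclosingCircle(k))
```

```text
720 281 348 161 232
((314.34954833984375, 198.17822265625), (66.6981430053711, 68.89447021484375), 176.0709991455078) ((314.3837585449219, 196.31362915039062), 36.12570571899414)
```

View pics/w1z.png

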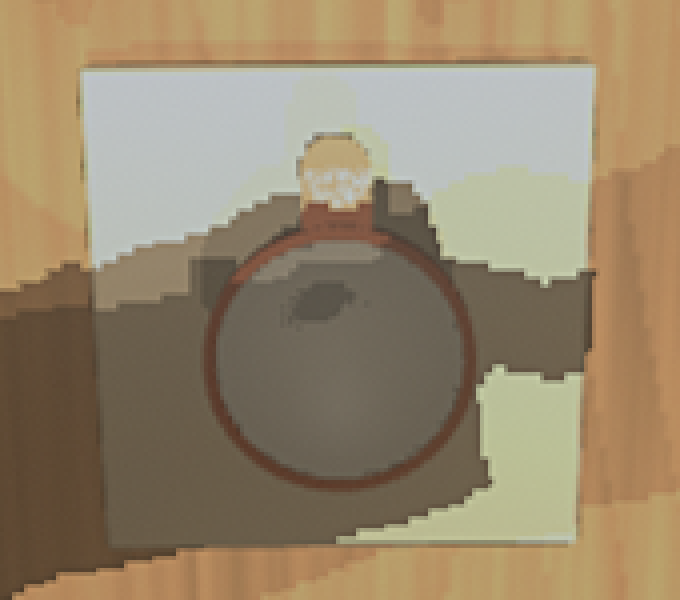

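Run:
```python
from h import *
c=look('wrist'); z=lambda x,y:(230+x/4-.5,110+y/4-.5)
print('rim',onz(c,*z(339.5,358.5),.053), 'edges',[onz(c,*z(*p),.053)[:2].round(4) for p in[(204,358),(475,358),(339,226),(339,491)]])
print('tab',onz(c,*z(335,133),.05))
P=[onz(c,*z(*p),.015)[:2] for p in[(80,68),(596,65),(577,541),(108,545)]]
print(np.round(P,4),np.mean(P,0)); 
for i in range(4):
    d=P[(i+1)%4]-P[i]; print(np.linalg.norm(d).round(4),np.degrees(np.arctan2(d[1],d[0])).round(2))
plan((.592,-.035,.14),0)
```

```text
rim [0.51949249 0.20324719 0.053     ] edges [array([0.4877, 0.2033]), array([0.5513, 0.2035]), array([0.5193, 0.2346]), array([0.5194, 0.1701])]
tab [0.51838316 0.2552867  0.05      ]
[[0.4543 0.2681]
 [0.5833 0.2692]
 [0.5849 0.1412]
 [0.4555 0.1396]] [0.51949657 0.20451258]
0.129 0.48
0.128 -89.29
0.1294 -179.31
0.1285 90.52
shift mm [ 60.5  71.5 249.7] turn deg [0.17 0.   0.01]
```

```bash
python3 -m crank '[[0.005,0.008,0.025,0.1,0,0,-1],[0.015,0.02,0.075,0.1,0,0,-1],[0.028,0.036,0.130,0.1,0,0,-1],[0.04,0.052,0.185,0.1,0,0,-1],[0.052,0.064,0.235,0.1,0,0,-1],[0.06,0.0715,0.262,0.1,0,0,-1],[0.06,0.0715,0.2647,0.1,0,0,-0.3],[0.06,0.0715,0.2647,0.1,0,0,-0.3]]'
python3 - <<'E'
from h import *
st(); c=look('wrist'); cv2.imwrite('pics/w2.png',c['img'])
m,b=blobs(c['img'],(105,100,40),(135,255,255),50); print(b)
m,b=blobs(c['img'],(45,80,30),(90,255,255),50); print(b)
m,b=blobs(c['img'],(10,170,120),(25,255,255),50); print(b)
print(proj(c,(.592,-.045,.028)))
E
```

```text
time: 2.75
tcp_pos: [0.5919, -0.0486, 0.141]
ee_rot: [-3.096, 1.57, 1.619]
ft_force: [0.1, 0.5, 0.3]
finger_gap: 0.0558
t 2.75 tcp [ 0.5919 -0.0486  0.141 ] yawY 0.16 tilt 0.04 q [-1.950e-01  2.250e-01  1.160e-01  1.461e+00  1.000e-03  1.373e+00] gap 0.0558 f [0.09 0.51 0.34] tq [-0.011 -0.014  0.017]
[([304, 182, 27, 25, 494], [316.24, 194.46]), ([604, 213, 36, 73, 1718], [623.68, 247.12])]
[([302, 115, 29, 31, 705], [316.05, 130.04]), ([585, 291, 55, 71, 2024], [610.4, 317.98]), ([525, 300, 43, 34, 768], [550.16, 313.31])]
[([300, 43, 32, 35, 793], [315.19, 60.1])]
(np.float64(314.74913764369086), np.float64(192.71955230267196))
```

View pics/w2.png

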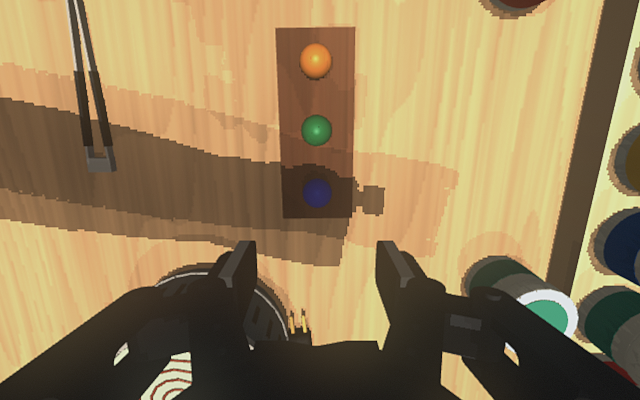

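The blue ball sits at about (317,194), green at (316,130), and amber at (316,60).

Run:
```python
from h import *
c=look('wrist')
cv2.imwrite('pics/w2z.png',cv2.resize(c['img'][160:225,270:365],None,fx=7,fy=7,interpolation=cv2.INTER_NEAREST))
for p in[(317.0,193.7),(316,130),(315.5,60.5)]: print(onz(c,*p,.028).round(4))
m,b=blobs(c['img'],(95,60,20),(140,255,255),50); print(b)
P=[onz(c,*p,.018)[:2] for p in [(276,28),(355,27),(352,218),(283.5,217.5)]]; print(np.round(P,4),np.mean(P,0))
```

```text
[ 0.5941 -0.0456  0.028 ]
[0.5931 0.0058 0.028 ]
[0.5925 0.0563 0.028 ]
[([303, 179, 28, 29, 632], [316.5, 193.17]), ([603, 212, 37, 75, 1772], [623.17, 247.24])]
[[ 0.5627  0.0803]
 [ 0.6222  0.0812]
 [ 0.6248 -0.0699]
 [ 0.5649 -0.0697]] [0.59366263 0.00548275]
```

View pics/w2z.png

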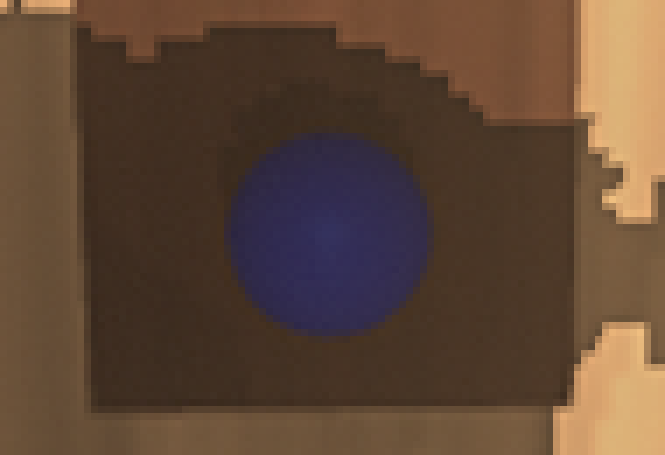

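Run:
```python
from h import *
plan((.594,-.045,.0235),0)
```

```text
shift mm [117.8   1.8  -3.3] turn deg [ 0.2  -0.02 -0.04]
```

```bash
python3 -m crank '[[0.012,0.0018,-0.0033,0.2,0,0,-0.3],[0.035,0.0018,-0.0033,0.2,0,0,-0.3],[0.06,0.0018,-0.0033,0.2,0,0,-0.3],[0.080,0.0018,-0.0033,0.2,0,0,-0.3],[0.095,0.0018,-0.0033,0.2,0,0,-0.3],[0.108,0.0018,-0.0033,0.2,0,0,-0.3],[0.1178,0.0018,-0.0033,0.2,0,0,-0.3],[0.1178,0.0018,-0.0033,0.2,0,0,-0.3],[0.1178,0.0018,-0.0033,0.2,0,0,-0.3]]'
python3 - <<'E'
from h import *
st(); c=look('wrist'); cv2.imwrite('pics/w3.png',c['img'])
plan((.594,-.045,.0235),0)
c=look('scene');cv2.imwrite('pics/s3.png',cv2.resize(c['img'][170:260,260:400],None,fx=5,fy=5))
E
```

```text
time: 3.98
tcp_pos: [0.5946, -0.0452, 0.0242]
ee_rot: [1.582, 1.569, 0.011]
ft_force: [0.3, -0.2, 0.6]
finger_gap: 0.055
t 3.98 tcp [ 0.5946 -0.0452  0.0242] yawY -0.0 tilt 0.11 q [-0.188  0.282 -0.052  1.235  0.     1.382] gap 0.055 f [ 0.26 -0.25  0.55] tq [ 0.022 -0.042  0.07 ]
shift mm [ 0.9 -0.8 -0.2] turn deg [-0.    0.   -0.14]
```

View pics/w3.png

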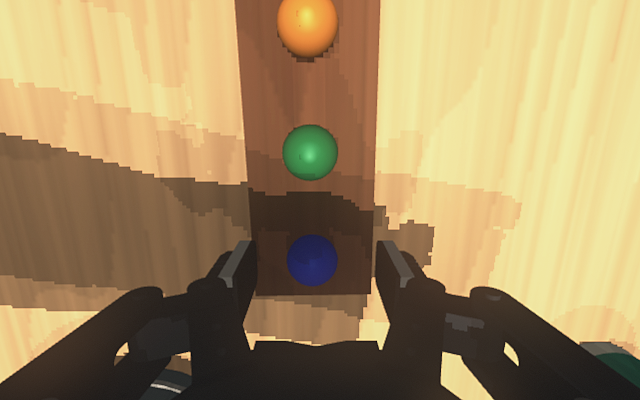

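View pics/s3.png

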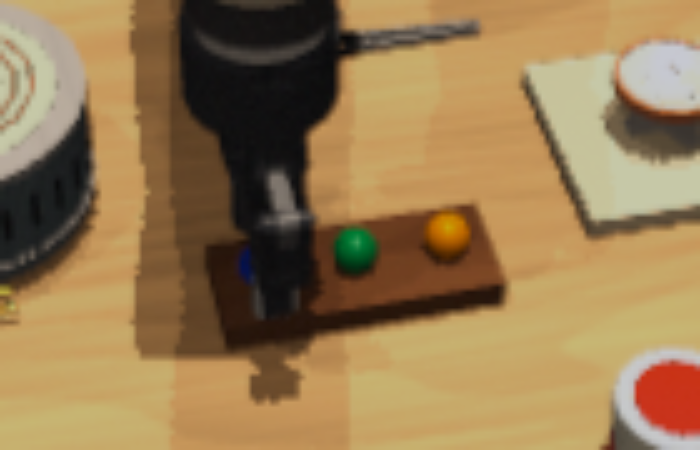

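The ball appears at (312,260) between the pads (inner edges 256 and 377), a little left of the midline.

Run:
```python
from h import *
c=look('wrist'); m,b=blobs(c['img'],(95,60,20),(140,255,255),200); print(b)
T=tool()
for p in[(312.3,260)]:
    q=onz(c,*p,.028); print(q.round(4), 'tool', (T[:3,:3].T@(q-T[:3,3])*1000).round(1))
q=onz(c,310.5,152,.028);print(q.round(4))
```

```text
[([286, 234, 51, 52, 2067], [311.23, 259.48])]
[ 0.5941 -0.046   0.028 ] tool [-3.6 -0.6  0.8]
[0.5935 0.0054 0.028 ]
```

```bash
python3 -m crank '[[0.0007,-0.0007,0.0005,0,0,0,-0.1],[0.0007,-0.0007,0.0005,0,0,0,0.1],[0.0007,-0.0007,0.0005,0,0,0,0.25],[0.0007,-0.0007,0.0005,0,0,0,0.36],[0.0007,-0.0007,0.0005,0,0,0,0.42],[0.0007,-0.0007,0.0005,0,0,0,0.48],[0.0007,-0.0007,0.0005,0,0,0,0.6],[0.0007,-0.0007,0.0005,0,0,0,0.6]]'
python3 - <<'E'
from h import *
st(); c=look('wrist'); cv2.imwrite('pics/w4.png',c['img'])
E
```

```text
time: 5.12
tcp_pos: [0.594, -0.0457, 0.024]
ee_rot: [1.542, 1.568, -0.028]
ft_force: [-2.0, -0.8, 3.3]
finger_gap: 0.0202
t 5.12 tcp [ 0.594  -0.0457  0.024 ] yawY -0.0 tilt 0.14 q [-0.189  0.281 -0.054  1.234  0.     1.381] gap 0.0202 f [-2.03 -0.8   3.25] tq [0.054 0.323 0.051]
```

View pics/w4.png

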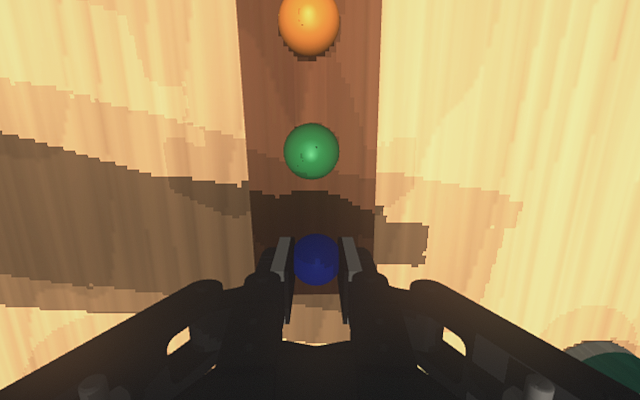

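```bash
python3 -m crank '[[0,0,0,0,0,0,0.6],[0,0,0,0,0,0,0.6]]'
python3 - <<'E'
from h import *
st(); c=look('wrist'); cv2.imwrite('pics/w5.png',cv2.resize(c['img'][210:350,220:420],None,fx=4,fy=4))
m,b=blobs(c['img'],(95,60,20),(140,255,255),200); print(b)
c=look('scene');cv2.imwrite('pics/s5.png',cv2.resize(c['img'][190:250,280:380],None,fx=8,fy=8,interpolation=cv2.INTER_CUBIC))
E
```

```text
time: 5.42
tcp_pos: [0.594, -0.0457, 0.024]
ee_rot: [1.522, 1.568, -0.049]
ft_force: [-1.7, 0.7, 2.2]
finger_gap: 0.02
t 5.42 tcp [ 0.594  -0.0457  0.024 ] yawY -0.0 tilt 0.14 q [-0.189  0.281 -0.054  1.234  0.     1.381] gap 0.02 f [-1.66  0.66  2.24] tq [0.07  0.314 0.034]
[([293, 234, 46, 52, 2010], [315.68, 259.25])]
```

View pics/w5.png

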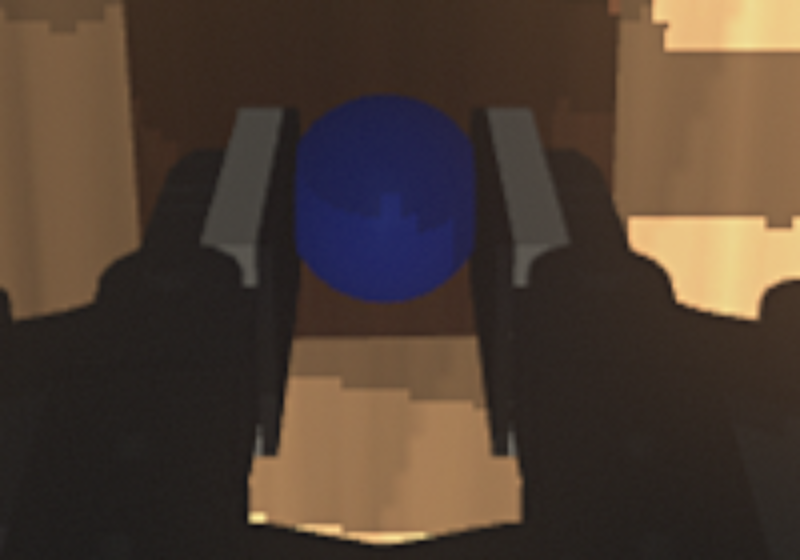

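View pics/s5.png

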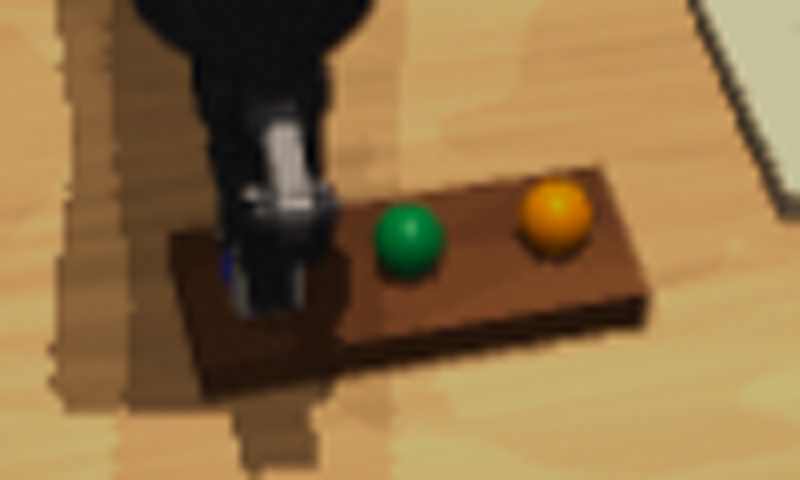

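```bash
python3 -m crank '[[-0.004,0,0,0,0,0,0.6],[-0.012,0,0,0,0,0,0.6],[-0.025,0,0,0,0,0,0.6],[-0.042,0,0,0,0,0,0.6],[-0.058,0,0,0,0,0,0.6],[-0.07,-0.003,-0.01,0,0,0,0.6],[-0.08,-0.009,-0.03,0,0,0,0.6],[-0.085,-0.0165,-0.055,0,0,0,0.6],[-0.085,-0.024,-0.080,0,0,0,0.6],[-0.085,-0.030,-0.1,0,0,0,0.6]]'
python3 - <<'E'
from h import *
st(); c=look('wrist'); cv2.imwrite('pics/w6.png',cv2.resize(c['img'],None,fx=1,fy=1))
m,b=blobs(c['img'],(95,60,20),(140,255,255),200); print(b)
plan((.5195,.2028,.105),0)
E
```

```text
time: 6.78
tcp_pos: [0.5627, 0.0566, 0.1091]
ee_rot: [1.751, 1.569, 0.181]
ft_force: [0.2, -0.4, 0.8]
finger_gap: 0.0201
t 6.78 tcp [0.5627 0.0566 0.1091] yawY 0.08 tilt 0.11 q [-0.019  0.158 -0.025  1.386  0.     1.551] gap 0.0201 f [ 0.17 -0.45  0.77] tq [ 0.022 -0.01  -0.002]
[([294, 234, 45, 52, 1941], [315.92, 259.07])]
shift mm [   4.3  -41.9 -144.1] turn deg [ 0.2  -0.15 -0.04]
```

View pics/w6.png

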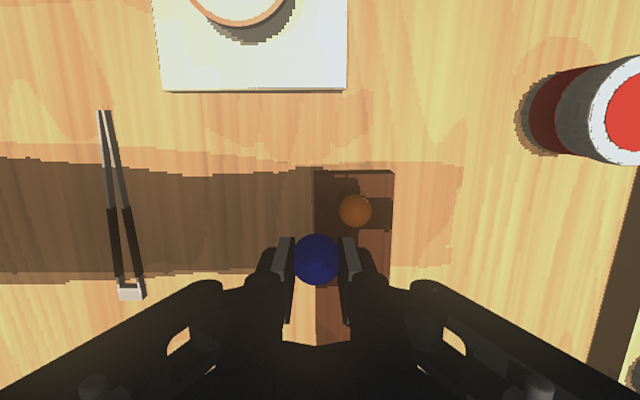

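```bash
python3 -m crank '[[0,-0.006,-0.022,0.2,-0.15,0,0.6],[0,-0.014,-0.05,0.2,-0.15,0,0.6],[0,-0.023,-0.08,0.2,-0.15,0,0.6],[0,-0.031,-0.108,0.2,-0.15,0,0.6],[0,-0.038,-0.13,0.2,-0.15,0,0.6],[0.002,-0.041,-0.141,0.2,-0.15,0,0.6],[0.004,-0.0419,-0.1446,0.2,-0.15,0,0.6],[0.004,-0.0419,-0.1446,0.2,-0.15,0,0.6],[0.004,-0.0419,-0.1446,0.2,-0.15,0,0.6]]'
python3 - <<'E'
from h import *
st(); c=look('wrist'); cv2.imwrite('pics/w7.png',c['img'])
plan((.5195,.2034,.053),0)
E
```

```text
time: 7.95
tcp_pos: [0.5197, 0.2025, 0.1052]
ee_rot: [0.949, 1.57, -0.623]
ft_force: [0.0, -0.3, -1.5]
finger_gap: 0.0204
t 7.95 tcp [0.5197 0.2025 0.1052] yawY -0.06 tilt 0.04 q [ 2.520e-01  1.410e-01 -5.200e-02  1.378e+00 -1.000e-03  1.823e+00] gap 0.0204 f [ 0.05 -0.29 -1.49] tq [-0.012 -0.055  0.016]
shift mm [52.3 -0.3 -0.9] turn deg [-0.06  0.02 -0.05]
```

View pics/w7.png

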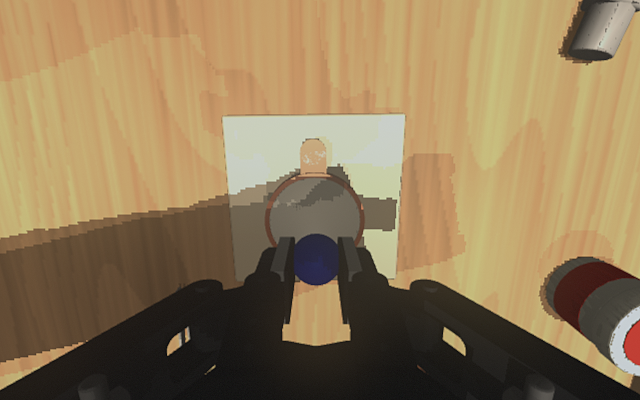

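The rim spans 265 to 364 with its top at 173, and the ball is at (316,259). I'll project the rim's outer points onto z=0.053 and fit a circle.

Run:
```python
from h import *
c=look('wrist'); im=c['img']
h=cv2.cvtColor(im,cv2.COLOR_BGR2HSV)
m=(((h[...,0]<14)|(h[...,0]>172))&(h[...,1]>85)).astype(np.uint8)
pts=[]
for v in range(182,236,3):
    xs=np.nonzero(m[v,255:375])[0]+255
    xs=[x for x in xs if x<300 or x>328]
    if xs: pts+= [(min(xs)-.0,v),(max(xs)+1,v)]
P=np.array([onz(c,*p,.053)[:2] for p in pts])
def fit(P):
    A=np.c_[2*P,np.ones(len(P))]; s=np.linalg.lstsq(A,(P**2).sum(1),rcond=None)[0]; return s[:2],np.sqrt(s[2]+s[:2]@s[:2])
for _ in range(4):
    ce,r=fit(P); d=np.abs(np.linalg.norm(P-ce,axis=1)-r); P=P[d<max(.002,d.mean()*2)]
print(len(P),ce,r)
print('tab end',onz(c,313.5,138.5,.05))
cv2.imwrite('pics/w7z.png',cv2.resize(im[120:290,240:390],None,fx=4,fy=4,interpolation=cv2.INTER_NEAREST))
```

```text
36 [0.52009974 0.20204057] 0.032101071565546216
tab end [0.51949023 0.25446237 0.05      ]
```

View pics/w7z.png

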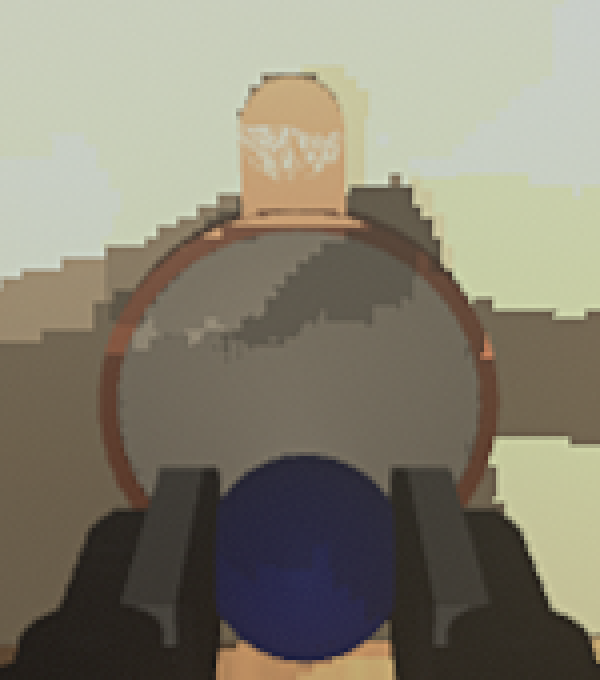

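```bash
python3 -m crank '[[0.006,0.0003,-0.0003,0,0,0,0.6],[0.018,0.0003,-0.0003,0,0,0,0.6],[0.030,0.0003,-0.0003,0,0,0,0.6],[0.040,0.0003,-0.0003,0,0,0,0.6],[0.047,0.0003,-0.0003,0,0,0,0.6],[0.051,0.0003,-0.0003,0,0,0,0.6],[0.0525,0.0003,-0.0003,0,0,0,0.6],[0.0525,0.0003,-0.0003,0,0,0,0.6],[0.0525,0.0003,-0.0003,0,0,0,0.6]]'
python3 - <<'E'
from h import *
st(); c=look('wrist'); cv2.imwrite('pics/w8.png',cv2.resize(c['img'][120:320,200:430],None,fx=3,fy=3,interpolation=cv2.INTER_NEAREST))
c=look('scene');cv2.imwrite('pics/s8.png',cv2.resize(c['img'][150:230,350:450],None,fx=7,fy=7,interpolation=cv2.INTER_CUBIC))
plan((.52,.2028,.0515),0)
E
```

```text
time: 9.18
tcp_pos: [0.5205, 0.203, 0.0533]
ee_rot: [1.598, 1.569, 0.026]
ft_force: [0.4, 0.6, 0.4]
finger_gap: 0.0202
t 9.18 tcp [0.5205 0.203  0.0533] yawY -0.06 tilt 0.1 q [ 0.252  0.169 -0.126  1.275 -0.     1.824] gap 0.0202 f [0.36 0.59 0.41] tq [ 0.003  0.021 -0.027]
shift mm [ 1.7 -0.4  0.2] turn deg [-0.06  0.   -0.09]
```

View pics/w8.png

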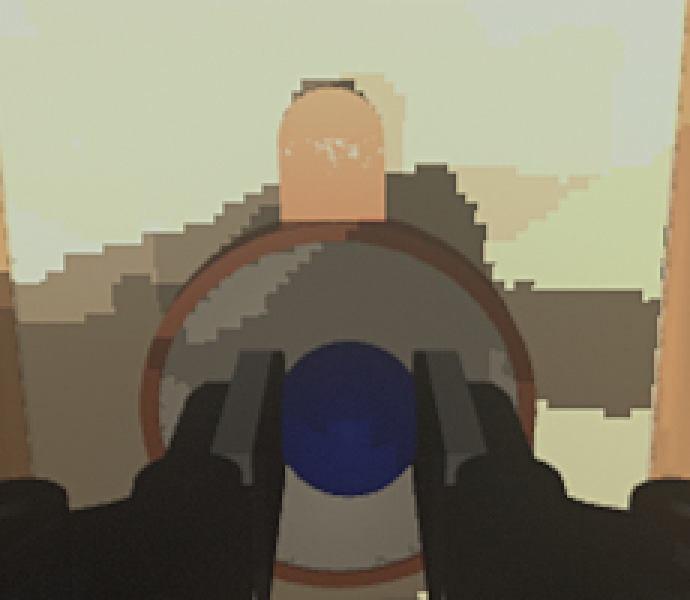

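View pics/s8.png

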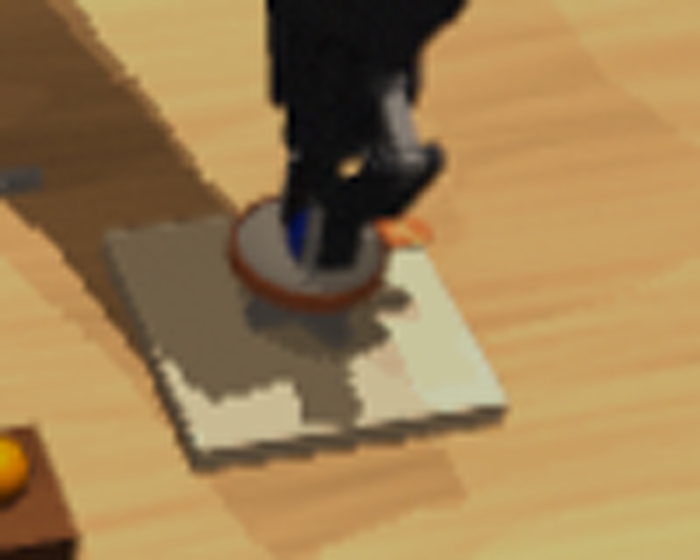

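Run:
```python
from h import *
c=look('wrist'); z=lambda x,y:(200+x/3-.5,120+y/3-.5)
for n,p,h in[('L',(140,400),.053),('R',(535,400),.053),('top',(345,221),.053),('bot',(348,586),.053),('ball',(349.5,418),.0573)]: print(n,onz(c,*z(*p),h).round(4))
im=c['img'];h=cv2.cvtColor(im,cv2.COLOR_BGR2HSV)
m=(((h[...,0]<14)|(h[...,0]>172))&(h[...,1]>85)).astype(np.uint8)
pts=[]
for v in range(205,268,3):
    xs=np.nonzero(m[v,240:385])[0]+240
    xs=[x for x in xs if x<290 or x>332]
    if xs: pts+=[(min(xs)-.0,v),(max(xs)+1,v)]
P=np.array([onz(c,*p,.053)[:2] for p in pts])
def fit(P):
    A=np.c_[2*P,np.ones(len(P))]; s=np.linalg.lstsq(A,(P**2).sum(1),rcond=None)[0]; return s[:2],np.sqrt(s[2]+s[:2]@s[:2])
for _ in range(5):
    ce,r=fit(P); d=np.abs(np.linalg.norm(P-ce,axis=1)-r); P=P[d<max(.0015,d.mean()*2)]
print(len(P),ce,r)
```

```text
L [0.4875 0.2042 0.053 ]
R [0.5517 0.2041 0.053 ]
top [0.5209 0.2341 0.053 ]
bot [0.5213 0.1695 0.053 ]
ball [0.5215 0.203  0.0573]
42 [0.5199882  0.20180184] 0.03219158303663383
```

```bash
python3 -m crank '[[0,-0.0006,0.0006,0,0,0,0.6],[0,-0.0014,0.0012,0,0,0,0.6],[0.0006,-0.0014,0.0012,0,0,0,0.6],[0.001,-0.0014,0.0012,0,0,0,0.6],[0.001,-0.0014,0.0012,0,0,0,0.6]]'; python3 -c "
from h import *
st()"; python3 -m crank '[[0.0006,0,0,0,0,0,0.6],[0.0006,0,0,0,0,0,0.6]]';python3 -c "
from h import *
st()"
```

```text
time: 9.95
tcp_pos: [0.5189, 0.2017, 0.0521]
ee_rot: [1.524, 1.569, -0.047]
ft_force: [-0.5, 0.2, 0.3]
finger_gap: 0.0204
t 9.95 tcp [0.5189 0.2017 0.0521] yawY -0.06 tilt 0.08 q [ 0.251  0.165 -0.132  1.272 -0.     1.822] gap 0.0204 f [-0.52  0.18  0.31] tq [-0.043 -0.008 -0.029]
time: 10.2
tcp_pos: [0.5188, 0.2017, 0.0514]
ee_rot: [1.445, 1.57, -0.127]
ft_force: [0.6, 0.1, -0.5]
finger_gap: 0.02
t 10.2 tcp [0.5188 0.2017 0.0514] yawY -0.06 tilt 0.07 q [ 0.251  0.166 -0.133  1.271 -0.     1.822] gap 0.02 f [ 0.65  0.05 -0.53] tq [0.011 0.017 0.028]
```

```bash
python3 -m crank '[[0.0005,0.0003,0,0,0,0,0.6],[0.0005,0.0003,0,0,0,0,0.6],[0.0005,0.0003,0,0,0,0,0.6]]';python3 -c "
from h import *
st()
st()"; python3 -m crank '[[0.0005,0,0,0,0,0,0.6],[0.0005,0,0,0,0,0,0.6],[0.0005,0,0,0,0,0,0.6]]';python3 -c "
from h import *
st()"
```

```text
time: 10.58
tcp_pos: [0.5192, 0.2017, 0.0509]
ee_rot: [1.465, 1.57, -0.107]
ft_force: [0.7, 0.1, -0.3]
finger_gap: 0.0202
t 10.57 tcp [0.5192 0.2017 0.0509] yawY -0.06 tilt 0.06 q [ 0.25   0.167 -0.133  1.27  -0.     1.822] gap 0.0202 f [ 0.72  0.07 -0.33] tq [-0.011  0.012  0.036]
t 10.57 tcp [0.5192 0.2017 0.0509] yawY -0.06 tilt 0.06 q [ 0.25   0.167 -0.133  1.27  -0.     1.822] gap 0.0202 f [ 0.72  0.07 -0.33] tq [-0.011  0.012  0.036]
time: 10.95
tcp_pos: [0.5192, 0.2017, 0.0505]
ee_rot: [1.528, 1.569, -0.044]
ft_force: [-0.3, -0.3, 0.9]
finger_gap: 0.0203
t 10.95 tcp [0.5192 0.2017 0.0505] yawY -0.06 tilt 0.08 q [ 0.25   0.167 -0.134  1.269 -0.     1.822] gap 0.0203 f [-0.29 -0.25  0.91] tq [-0.009 -0.027 -0.049]
```

```bash
python3 -m crank '[[0.0005,0.0003,0,0,0,0,0.6],[0.0005,0.0003,0,0,0,0,0.6],[0.0005,0.0003,0,0,0,0,0.6]]';python3 -m crank '[[0.0000,0,0,0,0,0,0.6]]'; python3 -m crank '[[0.0005,0,0,0,0,0,0.6],[0.0005,0,0,0,0,0,0.6],[0.0005,0,0,0,0,0,0.6]]';python3 -m crank '[[0.0000,0,0,0,0,0,0.6]]'
```

```text
time: 11.32
tcp_pos: [0.5193, 0.2018, 0.0503]
ee_rot: [1.527, 1.57, -0.044]
ft_force: [-2.4, 0.3, 4.3]
finger_gap: 0.0203
time: 11.45
tcp_pos: [0.5193, 0.2018, 0.0504]
ee_rot: [1.503, 1.57, -0.069]
ft_force: [-1.9, 0.3, 3.3]
finger_gap: 0.0202
time: 11.82
tcp_pos: [0.5194, 0.2018, 0.0504]
ee_rot: [1.562, 1.569, -0.009]
ft_force: [-3.0, -1.6, 4.7]
finger_gap: 0.0204
time: 11.95
tcp_pos: [0.5193, 0.2018, 0.0504]
ee_rot: [1.534, 1.569, -0.037]
ft_force: [-2.2, -0.3, 2.9]
finger_gap: 0.0202
```

```bash
python3 -m crank '[[-0.0003,-0.0003,0,0,0,0,0.5],[-0.0003,-0.0003,0,0,0,0,0.46],[-0.0003,-0.0003,0,0,0,0,0.42],[-0.0003,-0.0003,0,0,0,0,0.38],[-0.0003,-0.0003,0,0,0,0,0.33],[-0.0003,-0.0003,0,0,0,0,0.28],[-0.0003,-0.0003,0,0,0,0,0.28]]'
python3 - <<'E'
from h import *
st(); c=look('wrist'); cv2.imwrite('pics/w9.png',cv2.resize(c['img'][120:320,200:430],None,fx=3,fy=3,interpolation=cv2.INTER_NEAREST))
E
```

```text
time: 12.82
tcp_pos: [0.5191, 0.2018, 0.0507]
ee_rot: [1.547, 1.569, -0.024]
ft_force: [0.3, 0.7, -0.4]
finger_gap: 0.0306
t 12.82 tcp [0.5191 0.2018 0.0507] yawY -0.05 tilt 0.08 q [ 0.251  0.166 -0.134  1.269 -0.     1.822] gap 0.0306 f [ 0.26  0.68 -0.36] tq [ 0.02   0.039 -0.025]
```

View pics/w9.png

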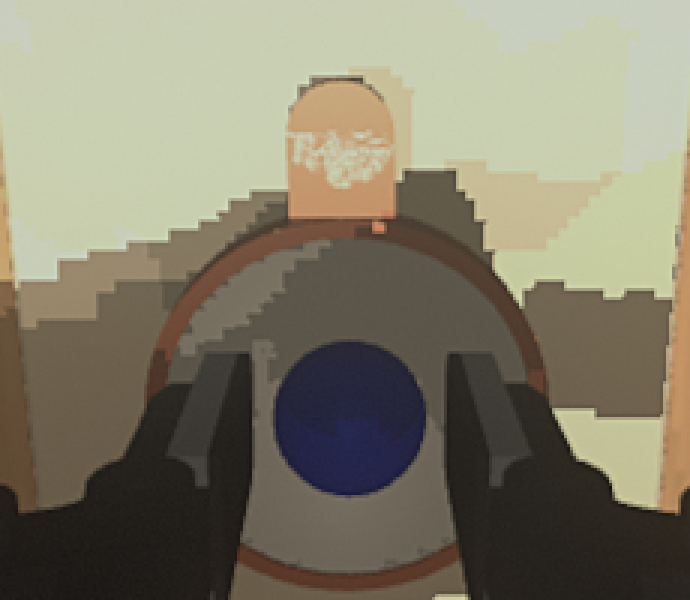

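The ball is released and at rest in the middle of the bowl. I'll lift clear, open fully, and look at the dish again.

```bash
python3 -m crank '[[-0.003,0,0,0,0,0,0.25],[-0.010,0,0,0,0,0,0.2],[-0.020,0,0,0,0,0,0.1],[-0.032,0,0,0,0,0,-0.2],[-0.042,0,0,0,0,0,-0.6],[-0.05,0,0,0,0,0,-1],[-0.054,0,0,0,0,0,-1],[-0.054,0,0,0,0,0,-1],[-0.054,0,0,0,0,0,-1]]'
python3 - <<'E'
from h import *
st(); c=look('wrist'); im=c['img'];cv2.imwrite('pics/w10.png',cv2.resize(im[120:320,200:430],None,fx=3,fy=3,interpolation=cv2.INTER_NEAREST))
m,b=blobs(im,(95,60,20),(140,255,255),200); print(b)
for s,ce in b: print(onz(c,s[0]+s[2]/2-.5,s[1]+s[3]/2-.5,.055))
h=cv2.cvtColor(im,cv2.COLOR_BGR2HSV)
m=(((h[...,0]<14)|(h[...,0]>172))&(h[...,1]>85)).astype(np.uint8)
pts=[]
for v in range(182,260,3):
    xs=np.nonzero(m[v,250:380])[0]+250
    xs=[x for x in xs if x<295 or x>330]
    if xs: pts+=[(min(xs)-.0,v),(max(xs)+1,v)]
P=np.array([onz(c,*p,.053)[:2] for p in pts])
def fit(P):
    A=np.c_[2*P,np.ones(len(P))]; s=np.linalg.lstsq(A,(P**2).sum(1),rcond=None)[0]; return s[:2],np.sqrt(s[2]+s[:2]@s[:2])
for _ in range(5):
    ce,r=fit(P); d=np.abs(np.linalg.norm(P-ce,axis=1)-r); P=P[d<max(.0015,d.mean()*2)]
print(len(P),ce,r)
E
```

```text
time: 14.0
tcp_pos: [0.5186, 0.2017, 0.1042]
ee_rot: [1.088, 1.57, -0.484]
ft_force: [0.2, 0.0, 0.3]
finger_gap: 0.0854
t 14.0 tcp [0.5186 0.2017 0.1042] yawY -0.05 tilt 0.03 q [ 0.251  0.138 -0.057  1.375 -0.     1.822] gap 0.0854 f [0.2  0.03 0.29] tq [-0.005  0.044 -0.024]
[([299, 207, 37, 33, 910], [316.68, 223.57])]
[0.52045077 0.20113598 0.055     ]
52 [0.52006447 0.20185731] 0.03226338902673921
```

View pics/w10.png

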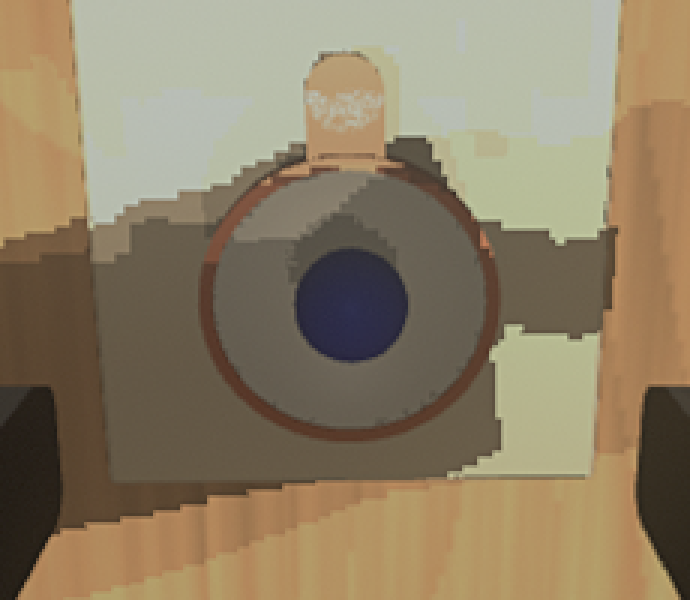

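Run:
```python
from h import *
plan((.5189,.2019,.031),0.5)
```

```text
shift mm [73.1  0.3 -0.2] turn deg [-0.55  0.02 -0.02]
```

```bash
python3 -m crank '[[0.006,0.0003,-0.0002,-0.5,0,0,-1],[0.018,0.0003,-0.0002,-0.5,0,0,-1],[0.032,0.0003,-0.0002,-0.5,0,0,-1],[0.045,0.0003,-0.0002,-0.5,0,0,-1],[0.056,0.0003,-0.0002,-0.5,0,0,-1],[0.065,0.0003,-0.0002,-0.5,0,0,-1],[0.071,0.0003,-0.0002,-0.5,0,0,-1],[0.0731,0.0003,-0.0002,-0.5,0,0,-1],[0.0731,0.0003,-0.0002,-0.5,0,0,-0.8],[0.0731,0.0003,-0.0002,-0.5,0,0,-0.68]]'
python3 - <<'E'
from h import *
st(); c=look('wrist'); cv2.imwrite('pics/w11.png',cv2.resize(c['img'][120:360,160:470],None,fx=2.5,fy=2.5,interpolation=cv2.INTER_NEAREST))
plan((.5189,.2019,.031),0.5)
c=look('scene');cv2.imwrite('pics/s11.png',cv2.resize(c['img'][150:230,350:450],None,fx=7,fy=7,interpolation=cv2.INTER_CUBIC))
E
```

```text
time: 15.3
tcp_pos: [0.5194, 0.2019, 0.0316]
ee_rot: [1.507, 1.569, -0.056]
ft_force: [-0.8, -0.4, -1.1]
finger_gap: 0.0717
t 15.3 tcp [0.5194 0.2019 0.0316] yawY 0.45 tilt 0.08 q [ 0.251  0.181 -0.157  1.232 -0.     1.814] gap 0.0717 f [-0.77 -0.36 -1.07] tq [ 0.053 -0.001  0.008]
shift mm [ 0.5 -0.4  0.1] turn deg [-0.05  0.   -0.07]
```

View pics/w11.png

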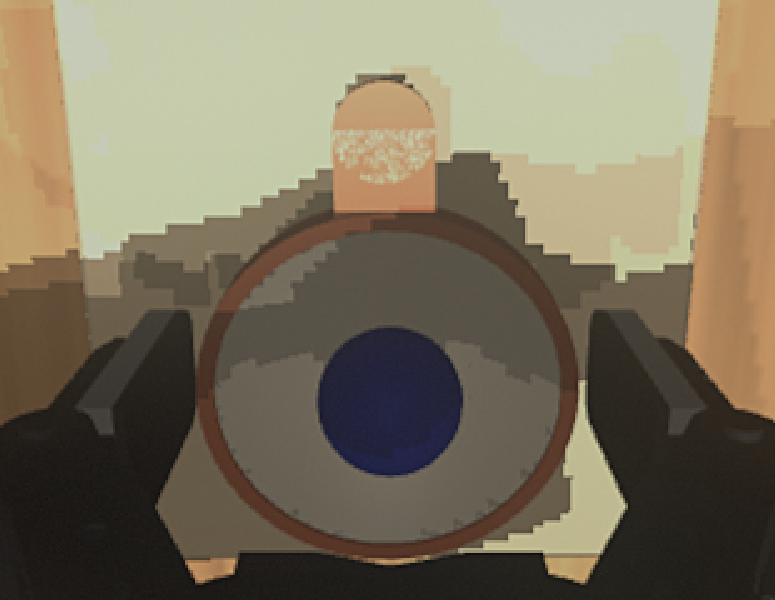

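View pics/s11.png

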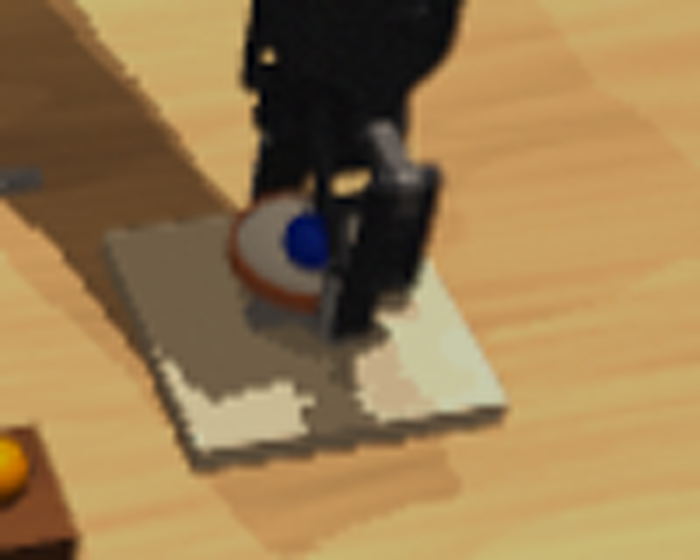

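```bash
python3 -m crank '[[0.0003,-0.0005,0,0,0,0,-0.62],[0.0003,-0.0005,0,0,0,0,-0.57],[0.0003,-0.0005,0,0,0,0,-0.54],[0.0003,-0.0005,0,0,0,0,-0.52],[0.0003,-0.0005,0,0,0,0,-0.50],[0.0003,-0.0005,0,0,0,0,-0.48],[0.0003,-0.0005,0,0,0,0,-0.45],[0.0003,-0.0005,0,0,0,0,-0.40],[0.0003,-0.0005,0,0,0,0,-0.35],[0.0003,-0.0005,0,0,0,0,-0.3]]'
python3 - <<'E'
from h import *
st(); c=look('wrist'); cv2.imwrite('pics/w12.png',cv2.resize(c['img'][120:360,160:470],None,fx=2.5,fy=2.5,interpolation=cv2.INTER_NEAREST))
E
```

```text
time: 16.65
tcp_pos: [0.519, 0.202, 0.0318]
ee_rot: [1.571, 1.569, 0.008]
ft_force: [-2.0, -1.0, 5.5]
finger_gap: 0.0625
t 16.65 tcp [0.519  0.202  0.0318] yawY 0.45 tilt 0.1 q [ 0.251  0.179 -0.158  1.232 -0.     1.814] gap 0.0625 f [-1.97 -1.03  5.5 ] tq [-0.134  0.351  0.05 ]
```

View pics/w12.png

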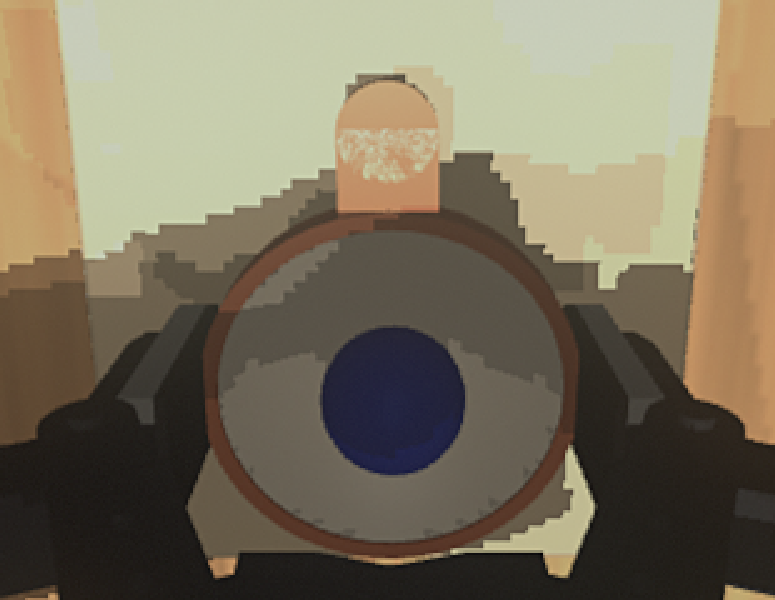

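```bash
python3 -m crank '[[0,0,0,0,0,0,-0.2],[0,0,0,0,0,0,-0.1],[0,0,0,0,0,0,0],[-0.0005,0,0,0,0,0,0],[-0.0015,0,0,0,0,0,0],[-0.003,0,0,0,0,0,0],[-0.0045,0,0,0,0,0,0],[-0.0055,0,0,0,0,0,0],[-0.006,0,0,0,0,0,0],[-0.006,0,0,0,0,0,0]]'
python3 - <<'E'
from h import *
st(); c=look('wrist'); cv2.imwrite('pics/w13.png',cv2.resize(c['img'][120:360,160:470],None,fx=2.5,fy=2.5,interpolation=cv2.INTER_NEAREST))
c=look('scene');cv2.imwrite('pics/s13.png',cv2.resize(c['img'][150:230,350:450],None,fx=7,fy=7,interpolation=cv2.INTER_CUBIC))
E
```

```text
time: 17.95
tcp_pos: [0.5191, 0.202, 0.0379]
ee_rot: [1.596, 1.569, 0.033]
ft_force: [0.5, 0.0, -1.8]
finger_gap: 0.0621
t 17.95 tcp [0.5191 0.202  0.0379] yawY 0.45 tilt 0.11 q [ 0.251  0.175 -0.151  1.244 -0.     1.814] gap 0.0621 f [ 0.49  0.02 -1.8 ] tq [-0.001  0.002  0.029]
```

View pics/w13.png

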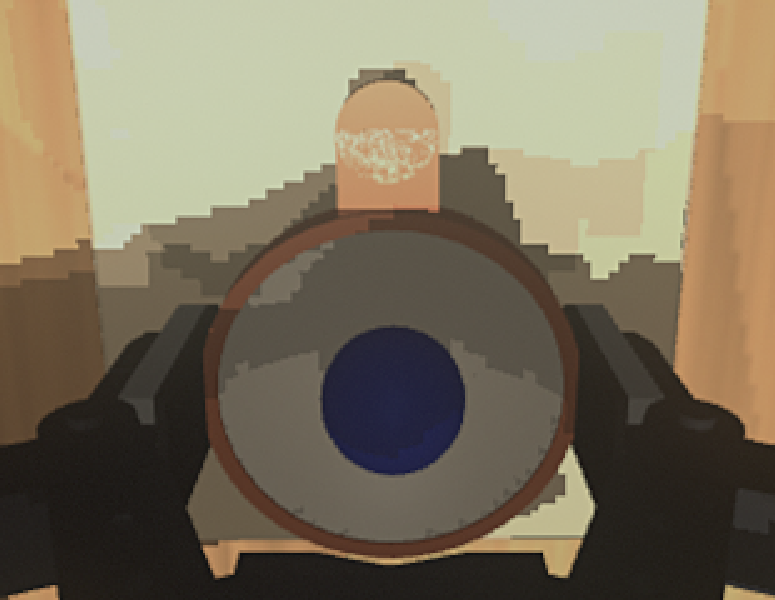

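View pics/s13.png

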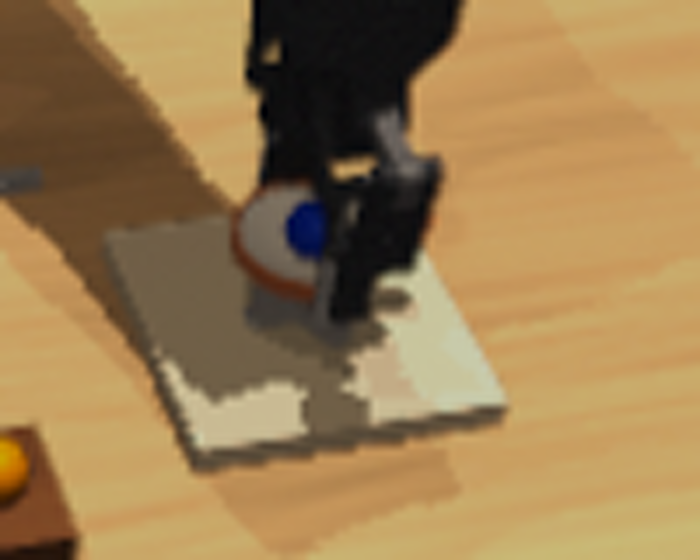

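The dish is gripped at a gap of 62 mm and lifted level, with the ball still in the middle. Next is a straight lift.

```bash
python3 -m crank '[[-0.002,0,0,0,0,0,0],[-0.007,0,0,0,0,0,0],[-0.015,0,0,0,0,0,0],[-0.025,0,0,0,0,0,0],[-0.037,0,0,0,0,0,0],[-0.049,0,0,0,0,0,0],[-0.059,0,0,0,0,0,0],[-0.066,0,0,0,0,0,0],[-0.070,0,0,0,0,0,0],[-0.0715,0,0,0,0,0,0]]'
python3 - <<'E'
from h import *
st(); c=look('wrist'); cv2.imwrite('pics/w14.png',cv2.resize(c['img'][120:360,160:470],None,fx=2.5,fy=2.5,interpolation=cv2.INTER_NEAREST))
plan((.514,.135,.111),15.4)
E
```

```text
time: 19.3
tcp_pos: [0.5188, 0.202, 0.1094]
ee_rot: [1.555, 1.569, -0.008]
ft_force: [0.4, 0.3, -0.5]
finger_gap: 0.062
t 19.3 tcp [0.5188 0.202  0.1094] yawY 0.45 tilt 0.09 q [ 0.251  0.136 -0.049  1.384 -0.     1.814] gap 0.062 f [ 0.36  0.28 -0.51] tq [-0.007 -0.006 -0.002]
shift mm [-1.6 -5.3 66.9] turn deg [-14.95   0.02  -0.09]
```

View pics/w14.png

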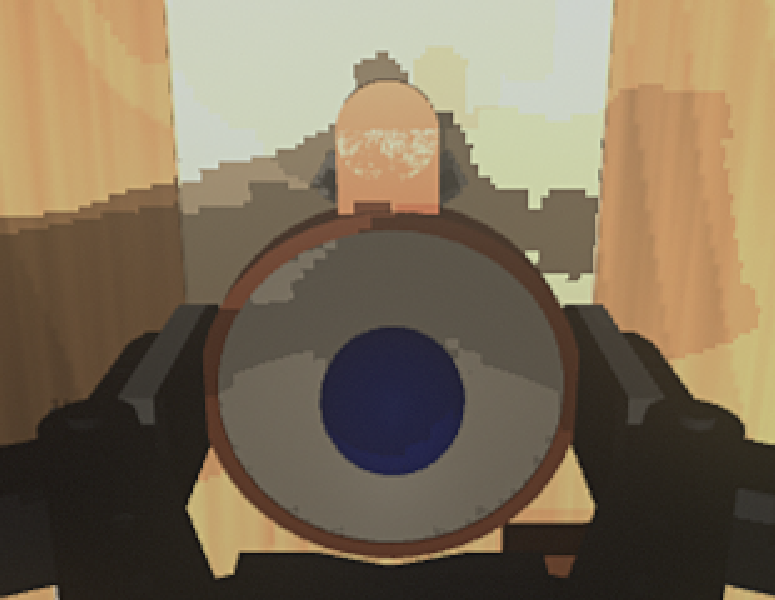

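```bash
python3 -m crank '[[-0.0005,0,0.002,-0.5,0,0,0],[-0.0015,-0.0005,0.007,-1.5,0,0,0],[-0.003,-0.001,0.014,-3,0,0,0],[-0.005,-0.002,0.023,-5,0,0,0],[-0.0075,-0.0025,0.0335,-7.5,0,0,0],[-0.01,-0.0035,0.044,-10,0,0,0],[-0.012,-0.004,0.053,-12,0,0,0],[-0.0135,-0.0045,0.060,-13.5,0,0,0],[-0.0145,-0.005,0.065,-14.5,0,0,0],[-0.015,-0.005,0.067,-15,0,0,0]]'
python3 - <<'E'
from h import *
st(); c=look('wrist'); cv2.imwrite('pics/w15.png',cv2.resize(c['img'],None,fx=1,fy=1))
plan((.509,.068,.130),30.4)
E
```

```text
time: 20.6
tcp_pos: [0.5142, 0.1346, 0.1243]
ee_rot: [1.266, 1.569, -0.035]
ft_force: [-0.3, 0.0, -1.3]
finger_gap: 0.0621
t 20.6 tcp [0.5142 0.1346 0.1243] yawY 15.46 tilt 0.08 q [ 0.13   0.066 -0.094  1.409 -0.     1.431] gap 0.0621 f [-0.28  0.02 -1.29] tq [ 0.049 -0.038  0.029]
shift mm [ -5.6 -22.8  62.7] turn deg [-14.94   0.05  -0.08]
```

View pics/w15.png

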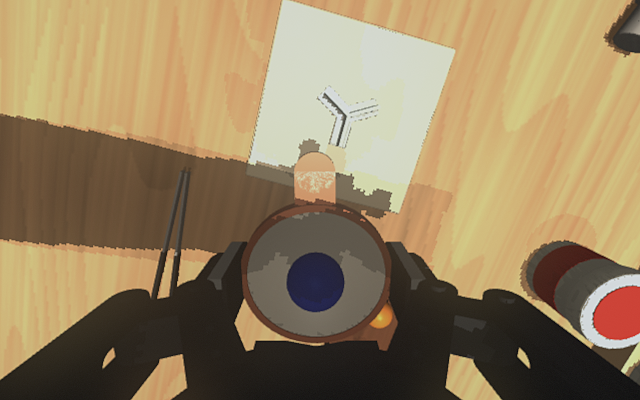

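The ball stays at (316,281) in the dish, with no change relative to the gripper. I'll continue the carry.

```bash
python3 -m crank '[[0,-0.0005,0.002,-0.5,0,0,0],[-0.0005,-0.002,0.0065,-1.5,0,0,0],[-0.001,-0.0045,0.013,-3,0,0,0],[-0.002,-0.0075,0.0215,-5,0,0,0],[-0.003,-0.0115,0.0315,-7.5,0,0,0],[-0.004,-0.015,0.0415,-10,0,0,0],[-0.0045,-0.018,0.05,-12,0,0,0],[-0.005,-0.0205,0.0565,-13.5,0,0,0],[-0.0055,-0.022,0.061,-14.5,0,0,0],[-0.0055,-0.023,0.063,-15,0,0,0]]'
python3 - <<'E'
from h import *
st(); plan((.504,.001,.130),45.4)
E
```

```text
time: 21.9
tcp_pos: [0.5089, 0.0674, 0.1299]
ee_rot: [0.942, 1.569, -0.097]
ft_force: [-0.4, -0.4, -0.9]
finger_gap: 0.0621
t 21.9 tcp [0.5089 0.0674 0.1299] yawY 30.48 tilt 0.09 q [ 1.000e-03  1.700e-02 -1.340e-01  1.418e+00 -0.000e+00  1.040e+00] gap 0.0621 f [-0.37 -0.45 -0.91] tq [ 0.018  0.022 -0.026]
shift mm [ -0.1 -37.9  54.7] turn deg [-14.92   0.07  -0.07]
```

```bash
python3 -m crank '[[0,-0.001,0.0015,-0.5,0,0,0],[0,-0.0035,0.005,-1.5,0,0,0],[0,-0.0075,0.011,-3,0,0,0],[0,-0.0125,0.018,-5,0,0,0],[0,-0.019,0.0275,-7.5,0,0,0],[0,-0.0255,0.0365,-10,0,0,0],[0,-0.0305,0.0435,-12,0,0,0],[0,-0.0345,0.0495,-13.5,0,0,0],[0,-0.037,0.053,-14.5,0,0,0],[0,-0.038,0.0547,-15,0,0,0]]'
python3 - <<'E'
from h import *
st(); plan((.500,-.066,.130),60.4)
E
```

```text
time: 23.15
tcp_pos: [0.5039, 0.0008, 0.1299]
ee_rot: [0.733, 1.569, -0.044]
ft_force: [-1.1, -0.3, 0.0]
finger_gap: 0.0622
t 23.15 tcp [0.5039 0.0008 0.1299] yawY 45.51 tilt 0.1 q [-0.132 -0.007 -0.158  1.418  0.     0.645] gap 0.0622 f [-1.08 -0.27  0.02] tq [0.055 0.008 0.004]
shift mm [ -0.1 -50.4  44. ] turn deg [-14.89   0.08  -0.06]
```

```bash
python3 -m crank '[[0,-0.0015,0.001,-0.5,0,0,0],[0,-0.005,0.0045,-1.5,0,0,0],[0,-0.01,0.009,-3,0,0,0],[0,-0.017,0.015,-5,0,0,0],[0,-0.025,0.022,-7.5,0,0,0],[0,-0.0335,0.0295,-10,0,0,0],[0,-0.0405,0.0355,-12,0,0,0],[0,-0.0455,0.04,-13.5,0,0,0],[0,-0.049,0.043,-14.5,0,0,0],[0,-0.0504,0.044,-15,0,0,0]]'
python3 - <<'E'
from h import *
st(); c=look('wrist'); cv2.imwrite('pics/w17.png',cv2.resize(c['img'],None,fx=1,fy=1))
plan((.494,-.133,.130),75.4)
E
```

```text
time: 24.4
tcp_pos: [0.4999, -0.0662, 0.1299]
ee_rot: [0.513, 1.569, -0.002]
ft_force: [-1.0, -0.2, -1.0]
finger_gap: 0.0624
t 24.4 tcp [ 0.4999 -0.0662  0.1299] yawY 60.52 tilt 0.09 q [-0.265 -0.006 -0.157  1.418  0.     0.25 ] gap 0.0624 f [-0.97 -0.2  -1.05] tq [-0.006  0.013  0.034]
shift mm [ -0.1 -61.1  27.7] turn deg [-14.87   0.09  -0.03]
```

View pics/w17.png

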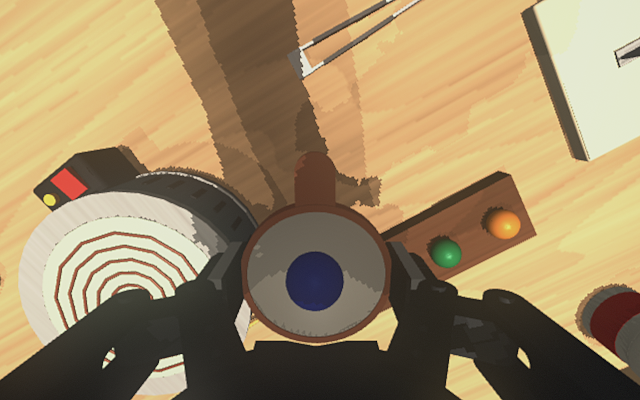

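Run:
```python
from h import *
c=look('wrist'); im=c['img']; cv2.imwrite('pics/w17z.png',cv2.resize(im[140:380,0:260],None,fx=2.5,fy=2.5,interpolation=cv2.INTER_NEAREST))
```

```text
(no output)
```

View pics/w17z.png

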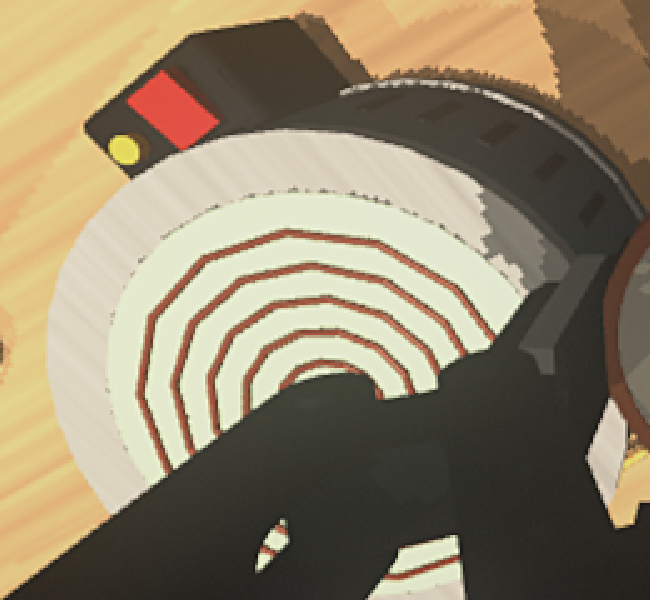

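Run:
```python
from h import *
c=look('wrist'); z=lambda p:(p[0]/2.5-.5,140+p[1]/2.5-.5)
def fit(P):
    A=np.c_[2*P,np.ones(len(P))]; s=np.linalg.lstsq(A,(P**2).sum(1),rcond=None)[0]; return s[:2],np.sqrt(s[2]+s[:2]@s[:2])
W=[(108,370),(113,325),(125,285),(160,240),(205,213),(255,196),(310,191),(360,195),(410,211),(450,232),(490,260),(520,288),(112,410),(130,455)]
G=[(47,340),(60,280),(85,235),(130,180),(185,152),(240,135),(300,130),(370,140),(430,160),(75,440),(110,512)]
for h in(.083,.085): 
    for n,S in(('W',W),('G',G)):
        P=np.array([onz(c,*z(p),h)[:2] for p in S]); ce,r=fit(P); print(n,h,ce.round(4),r.round(4),(np.linalg.norm(P-ce,axis=1)-r).round(4))
for h in(.055,.06,.065): print(h,onz(c,*z((174,110)),h).round(4))
```

```text
W 0.083 [ 0.4917 -0.1988] 0.0619 [-0.0003 -0.0004  0.0004  0.0005 -0.0001 -0.0001 -0.0002  0.0002 -0.
 -0.0003 -0.0001  0.0003  0.0002  0.    ]
G 0.083 [ 0.4908 -0.1986] 0.0762 [ 0.0006 -0.     -0.0006  0.0006 -0.0001  0.0002  0.0002 -0.0001 -0.0003
 -0.0016  0.001 ]
W 0.085 [ 0.4912 -0.1971] 0.0612 [-0.0003 -0.0004  0.0004  0.0005 -0.0001 -0.0001 -0.0002  0.0002 -0.
 -0.0003 -0.0001  0.0003  0.0002  0.    ]
G 0.085 [ 0.4903 -0.1968] 0.0754 [ 0.0006 -0.     -0.0006  0.0006 -0.0001  0.0002  0.0002 -0.0001 -0.0002
 -0.0015  0.001 ]
0.055 [ 0.4004 -0.2053  0.055 ]
0.06 [ 0.4014 -0.2013  0.06  ]
0.065 [ 0.4024 -0.1974  0.065 ]
```

```bash
python3 -m crank '[[0,-0.0015,0.0005,-0.5,0,0,0],[0,-0.006,0.0025,-1.5,0,0,0],[0,-0.0125,0.0055,-3,0,0,0],[0,-0.0205,0.009,-5,0,0,0],[0,-0.0305,0.014,-7.5,0,0,0],[0,-0.0405,0.0185,-10,0,0,0],[0,-0.0485,0.022,-12,0,0,0],[0,-0.055,0.025,-13.5,0,0,0],[0,-0.059,0.027,-14.5,0,0,0],[0,-0.061,0.0277,-15,0,0,0]]'
python3 - <<'E'
from h import *
st(); plan((.490,-.1975,.130),91)
E
```

```text
time: 25.8
tcp_pos: [0.494, -0.1328, 0.1299]
ee_rot: [0.321, 1.569, 0.068]
ft_force: [-1.1, 0.7, -1.4]
finger_gap: 0.062
t 25.8 tcp [ 0.494  -0.1328  0.1299] yawY 75.53 tilt 0.1 q [-3.940e-01  1.300e-02 -1.380e-01  1.418e+00  1.000e-03 -1.420e-01] gap 0.062 f [-1.11  0.68 -1.41] tq [ 0.079 -0.038 -0.042]
shift mm [ -0.1 -63.6  12.3] turn deg [-15.47   0.09  -0.02]
```

```bash
python3 -m crank '[[0,-0.0015,0.0005,-0.5,0,0,0],[0,-0.006,0.001,-1.5,0,0,0],[0,-0.013,0.0025,-3,0,0,0],[0,-0.0215,0.004,-5,0,0,0],[0,-0.032,0.006,-7.5,0,0,0],[0,-0.042,0.008,-10,0,0,0],[0,-0.0505,0.01,-12.5,0,0,0],[0,-0.057,0.011,-14,0,0,0],[0,-0.0615,0.012,-15,0,0,0],[0,-0.0635,0.0123,-15.5,0.09,0,0]]'; python3 -m crank '[[0,0,0,0,0,0,0],[0,0,0,0,0,0,0]]';python3 - <<'E'
from h import *
st(); c=look('wrist'); cv2.imwrite('pics/w18.png',c['img'])
c=look('top');cv2.imwrite('pics/t18.png',cv2.resize(c['img'][170:280,320:440],None,fx=5,fy=5,interpolation=cv2.INTER_CUBIC))
c=look('scene');cv2.imwrite('pics/s18.png',cv2.resize(c['img'][120:250,190:310],None,fx=5,fy=4.6,interpolation=cv2.INTER_CUBIC))
E
```

```text
time: 27.05
tcp_pos: [0.49, -0.1976, 0.1299]
ee_rot: [1.401, 1.57, 1.419]
ft_force: [-0.4, -0.0, -0.5]
finger_gap: 0.062
time: 27.3
tcp_pos: [0.49, -0.1974, 0.1299]
ee_rot: [1.62, 1.57, 1.638]
ft_force: [-0.6, 0.1, -0.4]
finger_gap: 0.0618
t 27.3 tcp [ 0.49   -0.1974  0.1299] yawY 91.05 tilt 0.03 q [-0.51   0.058 -0.092  1.421  0.    -0.529] gap 0.0618 f [-0.61  0.06 -0.38] tq [0.027 0.019 0.046]
```

View pics/w18.png

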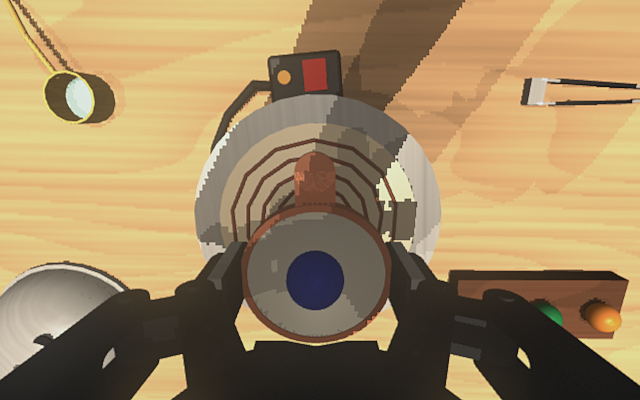

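View pics/s18.png

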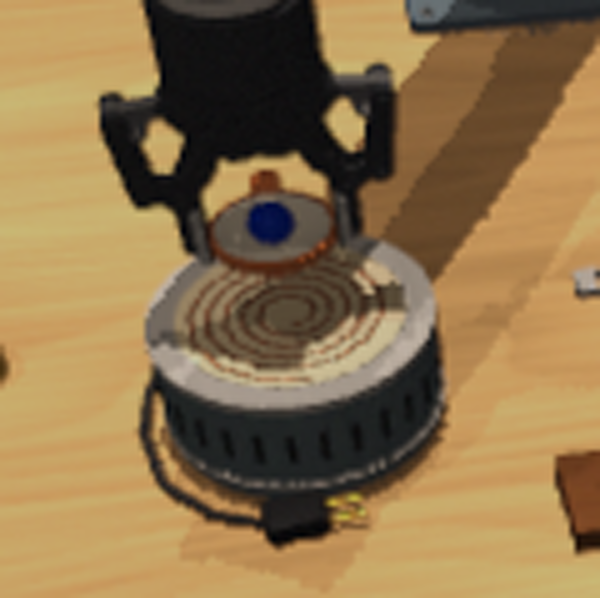

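View pics/t18.png

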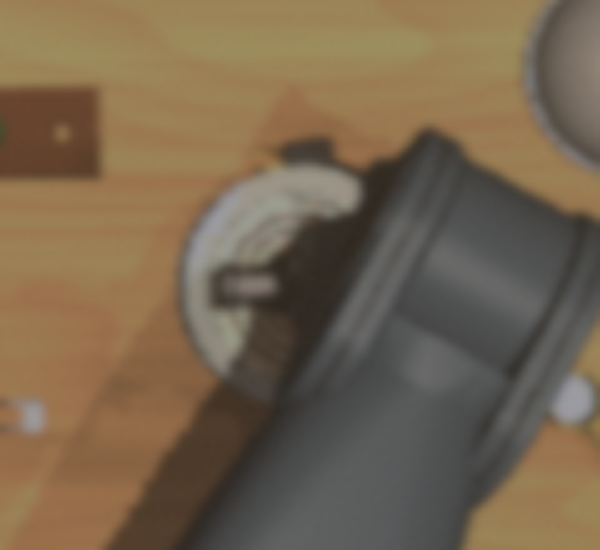

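Run:
```python
from h import *
c=look('wrist'); cv2.imwrite('pics/w18z.png',cv2.resize(c['img'][40:260,180:455],None,fx=2.8,fy=2.7,interpolation=cv2.INTER_NEAREST))
```

```text
(no output)
```

View pics/w18z.png

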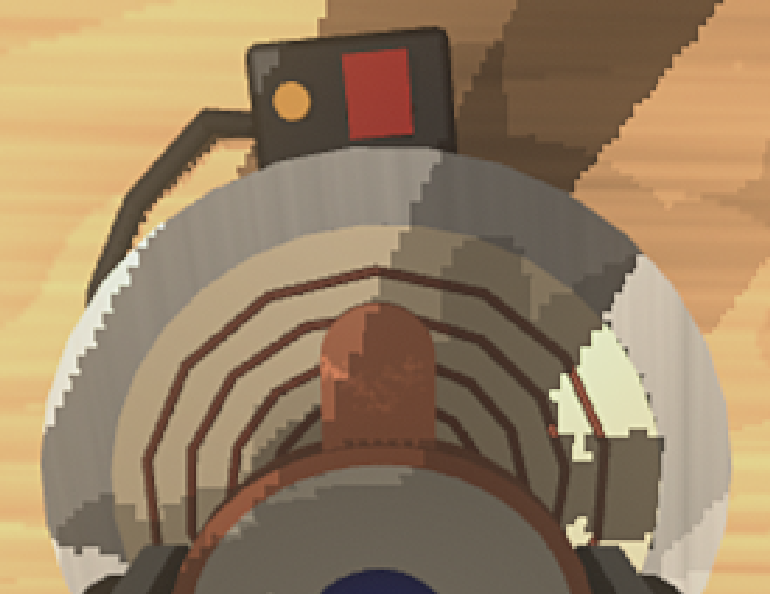

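Run:
```python
from h import *
c=look('wrist'); z=lambda p:(180+p[0]/2.8-.5,40+p[1]/2.7-.5)
def fit(P):
    A=np.c_[2*P,np.ones(len(P))]; s=np.linalg.lstsq(A,(P**2).sum(1),rcond=None)[0]; return s[:2],np.sqrt(s[2]+s[:2]@s[:2])
W=[(112,460),(120,410),(140,365),(180,310),(225,275),(280,245),(330,230),(385,225),(440,229),(495,240),(545,262),(600,320),(640,375),(655,415),(662,460),(115,505)]
G=[(42,450),(47,410),(70,340),(110,275),(160,228),(220,186),(290,160),(385,148),(450,153),(540,180),(620,236),(670,290),(710,355),(730,450),(727,500),(45,500)]
for n,S in(('W',W),('G',G)):
    P=np.array([onz(c,*z(p),.085)[:2] for p in S])
    for _ in range(3):
        ce,r=fit(P); d=np.linalg.norm(P-ce,axis=1)-r; P=P[abs(d)<.002]
    print(n,len(P),ce.round(4),r.round(4),d.round(4))
im=c['img']; h=cv2.cvtColor(im,cv2.COLOR_BGR2HSV); zr=c['P'][2,3]
zt=tool()[2,3]+.0082+.013
m=(((h[...,0]<14)|(h[...,0]>172))&(h[...,1]>80)).astype(np.uint8)
pts=[]
for v in list(range(212,240,2))+list(range(314,342,2)):
    xs=np.nonzero(m[v,235:400])[0]+235
    xs=[x for x in xs if x<290 or x>345]
    if xs: pts+=[(min(xs),v),(max(xs)+1,v)]
P=np.array([onz(c,*p,zt)[:2] for p in pts])
for _ in range(5):
    ce,r=fit(P); d=np.abs(np.linalg.norm(P-ce,axis=1)-r); P=P[d<max(.0015,d.mean()*2)]
print('dish',len(P),ce,r)
m,b=blobs(im,(95,60,20),(140,255,255),500)
for s,q in b: print('ball',s,onz(c,s[0]+s[2]/2-.5,s[1]+s[3]/2-.5,zt+.002))
print('tabend',onz(c,*z((380,303)),zt-.003),'sw',onz(c,*z((378,93)),.06),onz(c,*z((378,93)),.064))
st()
```

```text
W 16 [ 0.4912 -0.195 ] 0.0609 [ 0.0002  0.0004  0.0001  0.0001 -0.0004 -0.0003 -0.0002 -0.0003 -0.0002
  0.0006  0.0011 -0.0007 -0.0001 -0.     -0.0001 -0.0002]
G 16 [ 0.491  -0.1955] 0.0759 [ 0.0001  0.     -0.0001  0.0001 -0.0003  0.0002  0.0001  0.      0.0001
  0.0003 -0.0005 -0.0005  0.0003  0.0002  0.     -0.0001]
dish 43 [ 0.48713639 -0.19604578] 0.036536079416149427
ball [287, 251, 57, 59, 2645] [ 0.49266511 -0.19669104  0.153042  ]
tabend [ 0.43979724 -0.19755443  0.148042  ] sw [ 0.40168414 -0.1988047   0.06      ] [ 0.40212283 -0.19878297  0.064     ]
t 27.55 tcp [ 0.49   -0.1974  0.1298] yawY 91.06 tilt 0.02 q [-0.51   0.058 -0.092  1.421  0.    -0.529] gap 0.0621 f [ 0.15 -0.21 -0.88] tq [ 0.021 -0.035 -0.002]
```

Run:
```python
from h import *
c=look('scene'); cv2.imwrite('pics/s19.png',cv2.resize(c['img'][140:225,215:285],None,fx=8,fy=7,interpolation=cv2.INTER_CUBIC))
```

View pics/s19.png

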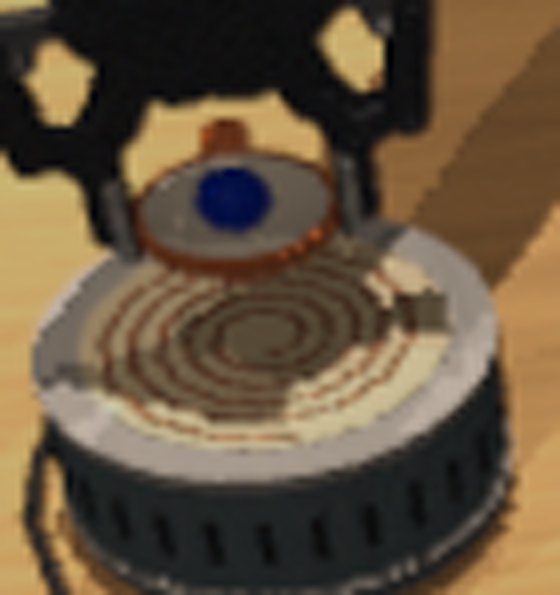

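Run:
```python
from h import *
c=look('scene'); z=lambda p:(215+p[0]/8-.5,140+p[1]/7-.5)
def fit(P):
    A=np.c_[2*P,np.ones(len(P))]; s=np.linalg.lstsq(A,(P**2).sum(1),rcond=None)[0]; return s[:2],np.sqrt(s[2]+s[:2]@s[:2])
G=[(33,350),(45,395),(75,430),(120,458),(180,476),(250,482),(320,475),(390,455),(450,420),(485,380),(497,330),(485,285),(450,245)]
P=np.array([onz(c,*z(p),.085)[:2] for p in G]); ce,r=fit(P); print('plate',ce,r,(np.linalg.norm(P-ce,axis=1)-r).round(4))
zt=tool()[2,3]+.0212
P=np.array([onz(c,*z(p),zt)[:2] for p in [(136,212),(150,235),(185,255),(235,263),(285,252),(325,225),(338,195),(300,163),(240,152),(170,170)]]); ce,r=fit(P); print('rim',ce,r,(np.linalg.norm(P-ce,axis=1)-r).round(4))
print('ball',onz(c,*z((234,199)),zt+.002), 'tabend',onz(c,*z((224,120)),zt-.003))
st()
```

```text
plate [ 0.49000739 -0.19425731] 0.07486517629037256 [ 0.0016 -0.0003 -0.0011 -0.0009 -0.0005  0.      0.0005  0.0012  0.0009
  0.0001 -0.0014 -0.0011  0.0009]
rim [ 0.49150958 -0.19654101] 0.030389813037219132 [ 0.0007 -0.001  -0.0009  0.0007  0.0004 -0.0002  0.0007 -0.0012  0.0001
  0.0007]
ball [ 0.49005106 -0.19728646  0.15308269] tabend [ 0.43739439 -0.1979651   0.14808269]
t 27.65 tcp [ 0.49   -0.1975  0.1299] yawY 91.05 tilt 0.02 q [-0.51   0.058 -0.092  1.421  0.    -0.529] gap 0.0618 f [ 0.3   1.6  -0.62] tq [ 0.003 -0.032  0.008]
```

```bash
python3 - <<'E'
from h import *
plan((.490,-.196,.1068),92)
E
python3 -m crank '[[0.0005,0.0001,0,-0.1,0,0,0],[0.002,0.0004,0,-0.3,0,0,0],[0.0045,0.0007,0,-0.5,0,0,0],[0.008,0.001,0,-0.7,0,0,0],[0.012,0.0012,0,-0.8,0,0,0],[0.016,0.0014,0,-0.9,0,0,0],[0.019,0.0015,0,-0.95,0,0,0],[0.0215,0.0015,0,-0.95,0,0,0],[0.0228,0.0015,0,-0.95,0,0,0],[0.0231,0.0015,0,-0.95,0,0,0]]'
python3 -m crank '[[0,0,0,0,0,0,0],[0,0,0,0,0,0,0],[0,0,0,0,0,0,0],[0,0,0,0,0,0,0]]'
python3 - <<'E'
from h import *
st(); c=look('wrist'); cv2.imwrite('pics/w20.png',c['img'])
c=look('scene'); cv2.imwrite('pics/s20.png',cv2.resize(c['img'][140:225,215:285],None,fx=8,fy=7,interpolation=cv2.INTER_CUBIC))
cv2.imwrite('pics/s20f.png',c['img'])
E
```

```text
shift mm [23.1  1.5 -0. ] turn deg [-0.95  0.01 -0.02]
time: 28.9
tcp_pos: [0.49, -0.196, 0.1067]
ee_rot: [1.572, 1.57, 1.607]
ft_force: [0.5, 0.3, -1.4]
finger_gap: 0.062
time: 29.4
tcp_pos: [0.49, -0.196, 0.1068]
ee_rot: [1.057, 1.57, 1.092]
ft_force: [-0.3, -0.1, -1.1]
finger_gap: 0.0623
t 29.4 tcp [ 0.49   -0.196   0.1068] yawY 92.0 tilt 0.02 q [-0.508  0.064 -0.132  1.375  0.    -0.543] gap 0.0623 f [-0.28 -0.13 -1.06] tq [0.04  0.002 0.022]
```

View pics/w20.png

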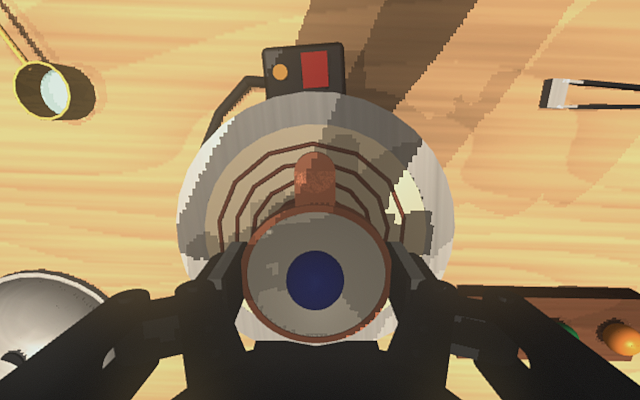

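View pics/s20.png

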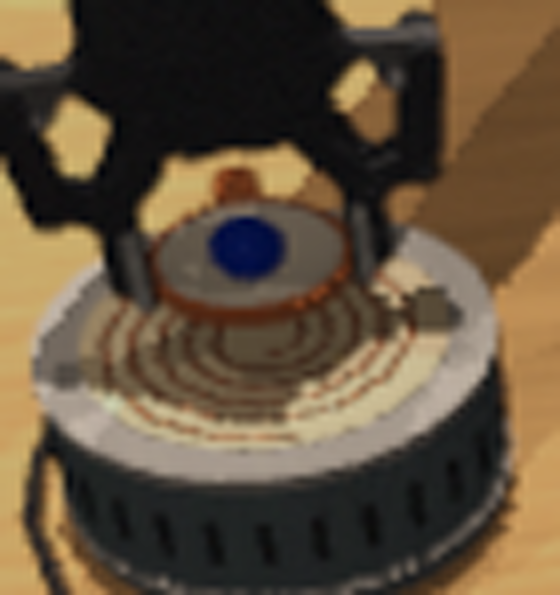

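View pics/s20f.png

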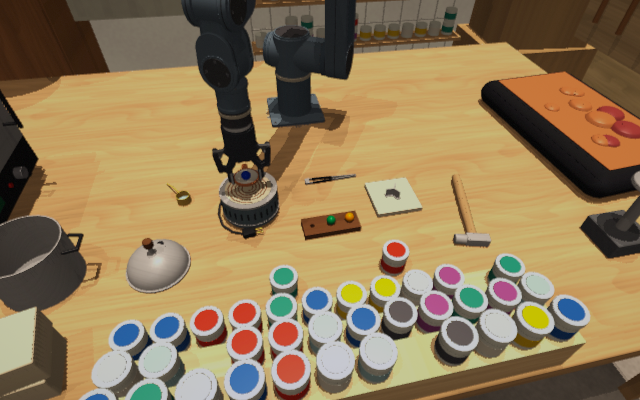

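Run:
```python
from h import *
c=look('scene'); z=lambda p:(215+p[0]/8-.5,140+p[1]/7-.5); zt=tool()[2,3]+.0212
def fit(P):
    A=np.c_[2*P,np.ones(len(P))]; s=np.linalg.lstsq(A,(P**2).sum(1),rcond=None)[0]; return s[:2],np.sqrt(s[2]+s[:2]@s[:2])
P=np.array([onz(c,*z(p),zt)[:2] for p in [(152,262),(165,285),(200,303),(250,310),(300,300),(338,275),(352,245),(315,212),(255,199),(185,218)]]); ce,r=fit(P); print('rim',ce,r)
print('ball',onz(c,*z((247,247)),zt+.002),'tab',onz(c,*z((236,170)),zt-.003))
w=look('wrist'); q=lambda p:onz(w,*p,.085)[:2]
P=np.array([q(p) for p in [(176.5,220),(181,190),(198,155),(240,115),(315,92.5),(380,108),(430,150),(450,195),(454.5,225)]]);print('plate wrist',fit(P))
m,b=blobs(w['img'],(95,60,20),(140,255,255),500)
for s,_ in b: print('ball',s,onz(w,s[0]+s[2]/2-.5,s[1]+s[3]/2-.5,zt+.002))
print('tab',onz(w,316,152,zt-.003),'sw',onz(w,315,69,.062)); st()
```

```text
rim [ 0.49106845 -0.19501486] 0.030571702747315244
ball [ 0.48954546 -0.19624529  0.12994333] tab [ 0.43839737 -0.19722765  0.12494333]
plate wrist (array([ 0.49199551, -0.1951518 ]), np.float64(0.07622528742778974))
ball [287, 251, 57, 59, 2644] [ 0.4926177  -0.19527348  0.12994333]
tab [ 0.43987676 -0.19669418  0.12494333] sw [ 0.40189613 -0.19851531  0.062     ]
t 29.6 tcp [ 0.49   -0.196   0.1067] yawY 92.0 tilt 0.02 q [-0.508  0.064 -0.132  1.375  0.    -0.543] gap 0.0621 f [-0.14 -0.34 -1.02] tq [-0.05  -0.016  0.   ]
```

```bash
python3 -c "
from station import arm
print(arm.close_job())"
```

```text
the job is handed in; nothing more can be done
None
```

I set the blue ball in the middle of the dish on its trivet. I then gripped the dish by its rim square to the tab, lifted it straight up, and carried it level to the kiln. It turned about 91.5° on the way, so its tab points at the red switch. The job was handed in at about 29.6 s with the dish still held.

**Last checks before handing in:**
- **Centring:** the dish is within about 1 mm of the plate's centre. The scene view put the rim 1.1 mm off in x and 0.8 mm in y. The wrist view put the ball about 0.6 mm and 0.1 mm off.
- **Height:** the underside is about 30 mm above the plate. I worked this out from the arm's height and how the dish sat at the grasp, and did not measure it separately.
- **Level and still:** the tool's tilt read 0.02°, with the grip steady at 62 mm.
- **Ball:** it showed at the same spot in the wrist picture after the lift, partway through the carry and at the end.
- **Tab:** it points within about 1° of the switch direction.
- **Bystanders:** nothing else looked out of place in the final scene picture.

**Disagreements:** the cameras differed by 1 to 5 mm in absolute positions. For the final centring I compared the dish and plate within the same picture. The wrist camera seemed to read about 1.3 mm off sideways, which I allowed for. One automatic rim fit at the kiln came out at the wrong size, so I discarded it.

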